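# Sort the kiln furniture after unpacking

### The job

Put away the five loose pieces of kiln furniture on the table, each in the tray that already holds its own kind: the two square posts with the square posts, the two round props with the round props, the three-armed stilt with the stilts. Stand the posts and props upright on the tray's floor and lay the stilt flat on its tray's floor, points up; they chip, so set them down rather than drop them. Leave the bowl and the slip bottle that are being worked on where they stand.

Things in the scene. Friction and masses are not known exactly. Their poses are not given: they have to be found in the camera images.
- post_a_mid (a point): square kiln post of buff fired ceramic standing on end, 36 x 36 mm and 64 mm tall, about 0.13 kg, a 17 mm hole down its middle. This point is its centre, 32 mm above its foot; x and y are square to its faces, z up. The two square posts are alike.
- post_b_mid (a point): square kiln post of buff fired ceramic standing on end, 36 x 36 mm and 64 mm tall, about 0.13 kg, a 17 mm hole down its middle. This point is its centre, 32 mm above its foot; x and y are square to its faces, z up. The two square posts are alike.
- prop_a_mid (a point): round tubular kiln prop of the same buff ceramic standing on end, 38 mm across and 52 mm tall, about 0.09 kg, a 20 mm bore. This point is its centre, 26 mm above its foot; z up. The two round props are alike.
- prop_b_mid (a point): round tubular kiln prop of the same buff ceramic standing on end, 38 mm across and 52 mm tall, about 0.09 kg, a 20 mm bore. This point is its centre, 26 mm above its foot; z up. The two round props are alike.
- stilt_mid (a point): three-armed buff ceramic kiln stilt lying flat, points up, about 0.03 kg: arms 10 mm wide, 12 mm tall, at 120 degrees, reaching 35 mm from the centre, each with a cone at its end (29 mm out, 11 mm wide, point 24 mm up). This point: on its middle axis, 12 mm above its underside; x along one arm, z up. Can be taken by pinching one arm across its width, 17 mm out, fingertips near the table.
- tray_posts: grey tray, 130 (x) by 180 (y) by 28 mm tall, walls and floor 4 mm thick, fixed on the table; the three are alike but for what they hold. This one holds two square posts, 60 mm from its centre, within its +y half. Empty and free to fill: inside the walls (x = -61 to +61 mm) from y = -86 to +15 mm. Origin: centre of the underside, z up, yaw within 0.25 rad of the world's.
- tray_props: grey tray, 130 (x) by 180 (y) by 28 mm tall, walls and floor 4 mm thick, fixed on the table; the three are alike but for what they hold. This one holds two round props, 60 mm from its centre, within its +y half. Empty and free to fill: inside the walls (x = -61 to +61 mm) from y = -86 to +15 mm. Origin: centre of the underside, z up, yaw within 0.25 rad of the world's.
- tray_stilts: grey tray, 130 (x) by 180 (y) by 28 mm tall, walls and floor 4 mm thick, fixed on the table; the three are alike but for what they hold. This one holds two stilts, 50 mm from its centre, within its +y half. Empty and free to fill: inside the walls (x = -61 to +61 mm) from y = -86 to +15 mm. Origin: centre of the underside, z up, yaw within 0.25 rad of the world's.
- bowl: bystander: white unglazed bowl with slip dots, 96 mm across the rim, 48 mm tall, loose. Origin: centre of its underside.
- bottle: bystander: squeeze bottle of blue slip with a mint nozzle, 46 mm across, 118 mm tall, standing loose. Origin: centre of its underside.
Things that resemble listed ones, but are neither listed nor needed, are in the scene too. What is shaped like the part that bears prop_a_mid but orange or yellow is not meant.

How it is judged:
By the outcome, as a careful person would: the job done as asked, in the order asked, and still so for the second after the job is handed in, with the robot touching nothing.
It also fails if it takes over 125 s, if anything falls off the work surface, if the arm or the gripper's body presses on something with over 40 N, if the wrist force passes 120 N, or if a joint passes its speed limit or range.

### The arm

A 6-joint arm with a two-finger parallel gripper is mounted at the origin on the work surface. World frame = base frame: x ahead of the robot, y to its left, z up, the work surface at z = 0. Lengths are in m, angles in rad, forces in N, time in s.
With the tool pointing down it reaches from about 0.325 to 0.85 m from the base axis. Payload 4.4 kg.
Tool frame: the origin (TCP) lies at the very end of the fingers, on their centre line; the grasp point (between the pads) lies 19 mm behind it; y points along the fingers, z is the direction in which the jaws open and shut, and the axes are right-handed (so a half turn about y gives the same grasp; the last joint's range is limited). The gripper opens to 94 mm and grips with 3 to 60 N. Pads are 16 mm wide; open, the fingers measure 119 mm over their backs; the gripper's body (75 mm by 177 mm) begins 78 mm behind the grasp point.
Start: joints at [-1.48, 0.207, 1.542, -0, 1.393, -0.15], TCP at [0.137, -0.558, 0.205] pointing down, gripper open.
Joint ranges: [-2.73, 2.73], [-0.86, 2.22], [0.23, 2.46], [-1.11, 4.25], [0.08, 2.63], [-2.82, 2.82]. Speed limits (rad/s): [2.79, 2.79, 3.14, 3.14, 3.14, 3.14].

### API

Orientations are given as a 3x3 rotation matrix whose columns are the frame's x, y, z axes.
In Python, from workcell import telemetry, vision, manip, finder gives the robot as it stands. The module is installed in compiled form; this text tells all that it offers.
- The arm moves only by the tool send_rows, never from a script. Its argument "motion" is a list of rows, each a list of 7 numbers: the shift along the tool's x, y, z in m, then the turn, a rotation vector about the tool's x, y, z in rad, then the finger opening in m, from 0 to 0.094. A call has exactly 8 rows; each row is the pose to reach, as a shift and turn from the pose measured when the call began, along the tool's axes at that moment; what a row does not reach only later rows make up. A row lasts 1/12 s, in which the tool goes at most 41.7 mm and 7.16 degrees, less where a joint would pass 70% of its speed; a pose out of reach is approached as far as the arm can. A call with a gripper value outside its range is refused whole. The fingers move at their own pace and stop on an object; the grip force is fixed at half the most. Time passes only in rows, so rows that repeat a pose let the fingers close, or fill a call up. It gives the time, the measured TCP pose, the force and the opening at its end, in the units of the state.
- telemetry.observe(): the state, without advancing time (a new reading comes with each control period).
- vision.snapshot(name): name is "side" or "top"; returns a dict with "color" (384x512x3 uint8, red, green, blue), "fx", "fy", "cx", "cy" (pixels), "R" (3x3) and "t" (3): a world point X has camera coordinates R X + t. Camera axes: x right, y down, z forward; pixel columns grow to the right and rows downward; lengths in m; the calibration is good to about 2 mm. A picture is of the moment at which its call begins. There is no depth.
- manip.hand_in(): hands the job in, once; it reports no verdict.
Trained networks look in a picture, given as the dict that the camera call returned (one of the last four; its "shot" number tells which), for a name from the list of things; names that differ only in an ending like _2 or _b are one class to them, and where a whole thing is asked for, a point or a joint stands for the part that bears it (a point fixed in the world has none). Each returns a list of dicts, best first, with "confidence" (0 to 1); they miss things now and then, are a little off and sometimes report something else, mostly with a low value. They report only what shows in the picture. A call takes as long as a camera call. They do not tell look-alikes from the thing itself.
- finder.recognise(picture, target): "point" ([x, y, z] in m, in the coordinates of the camera as it stood for that picture, good to about 4 mm: the middle of the surface that is visible of it).
- finder.pinpoint(picture, target): "point" ([x, y, z] in m, in the coordinates of the camera as it stood for that picture, good to about 4 mm: a listed point, or the origin of a listed thing).
The state is a dict: "clock": time; "q": joint angles; "dq": joint speeds; "joint_torque": joint torques, N m; "tool_pos": TCP position; "ee_rot": TCP orientation; "wrist_force": force on the tool from outside, world axes, zero at the start; "ft_torque": the same for the moment, N m; "width": finger opening in m.
Only numpy, scipy, OpenCV 4.12 (cv2) and the standard library are available. Lean on these libraries where they do the work, as an engineer would, in place of code of your own. Each camera call takes 0.05 s, during which the arm holds its last target.

## Working session

There is one attempt and no reset: what is moved stays moved. The work goes in short steps, Python scripts to look and compute and a tool call to move; the robot and the scene stay as the last step left them, time stands still between calls to the robot, and variables do not carry over. Pictures are saved under pics/ and viewed, and the job is handed in when it is done.

Besides the shell and the picture viewer there is one more tool, called after ">>>" as a command line: name --pt "numbers of a row" for each row, then --argument value for the rest. send_rows: Moves the arm, as the interface text tells. Its arguments: {"type":"object","properties":{"motion":{"type":"array"}},"required":["motion"]}

```bash
mkdir -p pics; ls
cat > h.py <<'E'
import numpy as np, cv2, json, pickle
from workcell import telemetry, vision, manip, finder
def snap(n,tag):
    p=vision.snapshot(n)
    cv2.imwrite(f'pics/{tag}.png',p['color'][...,::-1])
    pickle.dump(p,open(f'pics/{tag}.pkl','wb'))
    return p
def w(p,c): return np.array(p['R']).T@(np.array(c)-np.array(p['t']))
def px(p,X):
    c=np.array(p['R'])@np.array(X)+np.array(p['t']); return np.array([p['fx']*c[0]/c[2]+p['cx'],p['fy']*c[1]/c[2]+p['cy']])
def ray(p,u,v,z):
    R=np.array(p['R']);t=np.array(p['t']);o=-R.T@t
    d=R.T@np.array([(u-p['cx'])/p['fx'],(v-p['cy'])/p['fy'],1]); return o+d*(z-o[2])/d[2]
E
python3 - <<'E'
from h import *
s=telemetry.observe(); print({k:np.round(v,3).tolist() for k,v in s.items()})
for n in ['top','side']:
    p=snap(n,n+'0'); print(n,p['fx'],np.round(-np.array(p['R']).T@np.array(p['t']),3),np.round(p['R'],2).tolist())
    for k in ['post_a_mid','prop_a_mid','stilt_mid','tray_posts','tray_props','tray_stilts','bowl','bottle']:
        for d in finder.pinpoint(p,k):
            X=w(p,d['point']); print(k,round(d['confidence'],2),np.round(X,3),px(p,X).round())
E
```

```text
pics
{'clock': 0.0, 'q': [-1.481, 0.207, 1.543, -0.0, 1.393, -0.151], 'dq': [0.002, 0.0, -0.001, -0.0, 0.001, -0.001], 'joint_torque': [0.001, -37.088, -28.142, 0.07, 0.036, -0.0], 'tool_pos': [0.137, -0.558, 0.204], 'ee_rot': [[-0.971, -0.0, 0.238], [-0.238, 0.002, -0.971], [-0.0, -1.0, -0.002]], 'wrist_force': [0.3, -0.295, -0.096], 'ft_torque': [0.003, -0.032, 0.001], 'width': 0.094}
top 452.54701359249606 [0.357 0.005 1.067] [[0.01, -1.0, -0.03], [-0.99, -0.0, -0.15], [0.15, 0.03, -0.99]]
post_a_mid 0.57 [0.445 0.053 0.031] [249. 219.]
prop_a_mid 0.9 [0.4   0.383 0.026] [106. 238.]
prop_a_mid 0.82 [0.402 0.199 0.026] [185. 238.]
prop_a_mid 0.6 [0.439 0.316 0.026] [136. 221.]
prop_a_mid 0.55 [0.307 0.192 0.026] [187. 280.]
stilt_mid 0.61 [ 0.4   -0.201  0.011] [359. 240.]
stilt_mid 0.23 [ 0.369 -0.332  0.03 ] [420. 254.]
tray_posts 0.61 [0.58 0.28 0.  ] [157. 164.]
tray_posts 0.3 [ 0.598 -0.292  0.001] [394. 157.]
tray_stilts 0.59 [ 0.599 -0.29  -0.001] [394. 157.]
bowl 0.58 [ 0.447 -0.099  0.001] [314. 220.]
bottle 0.91 [0.529 0.123 0.001] [221. 185.]
side 438.9822909593576 [0.057 0.792 0.565] [[-0.87, -0.49, -0.0], [-0.24, 0.43, -0.87], [0.43, -0.76, -0.49]]
post_a_mid 0.55 [0.445 0.061 0.028] [260. 224.]
prop_a_mid 0.8 [0.305 0.197 0.027] [291. 279.]
prop_a_mid 0.77 [0.398 0.388 0.024] [190. 329.]
prop_a_mid 0.75 [0.436 0.32  0.028] [196. 294.]
prop_a_mid 0.65 [0.398 0.196 0.026] [248. 264.]
stilt_mid 0.63 [ 0.401 -0.194  0.012] [320. 188.]
tray_posts 0.69 [ 0.583  0.284 -0.   ] [148. 270.]
tray_stilts 0.85 [ 0.594 -0.291  0.004] [271. 162.]
tray_stilts 0.65 [ 0.369 -0.331  0.028] [349. 165.]
tray_stilts 0.54 [0.447 0.059 0.03 ] [260. 223.]
bowl 0.56 [ 0.446 -0.094 -0.001] [288. 204.]
bottle 0.77 [ 0.529  0.125 -0.005] [213. 240.]
```

View pics/top0.png

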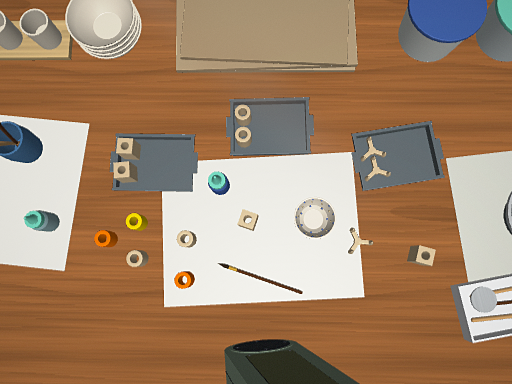

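View pics/side0.png

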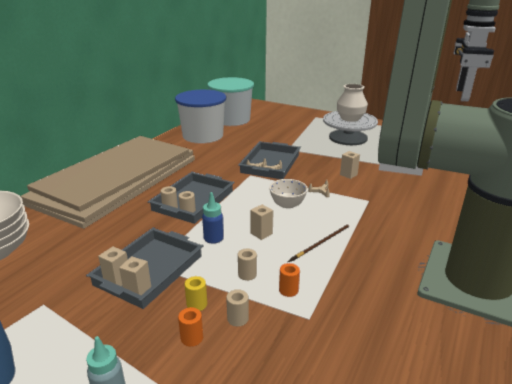

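Loose candidates (top picture): the posts are the buff squares at (249,219) and (425,255). The props are the buff tubes at (185,238) and (136,258). The orange tubes (104,238) and (184,280) and the yellow one (136,221) are decoys. The stilt is at (359,240). I'll enlarge these to confirm.

Run:
```python
from h import *
p=pickle.load(open('pics/top0.pkl','rb'));im=p['color'][...,::-1]
def crop(u,v,r,k,tag):
    c=im[v-r:v+r,u-r:u+r]; return cv2.resize(c,None,fx=k,fy=k,interpolation=cv2.INTER_CUBIC)
a=np.hstack([crop(u,v,26,5,'') for u,v in [(249,219),(422,253),(359,240)]])
b=np.hstack([crop(u,v,26,5,'') for u,v in [(185,238),(136,258),(104,238)]])
cv2.imwrite('pics/crops.png',np.vstack([a,b]))
def tr(u0,u1,v0,v1): return cv2.resize(im[v0:v1,u0:u1],(400,300),interpolation=cv2.INTER_CUBIC)
cv2.imwrite('pics/trays.png',np.vstack([np.hstack([tr(104,204,125,200),tr(222,322,90,165)]),np.hstack([tr(346,446,118,193),tr(400,450,230,280)])]))
```

```text
(no output)
```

View pics/crops.png

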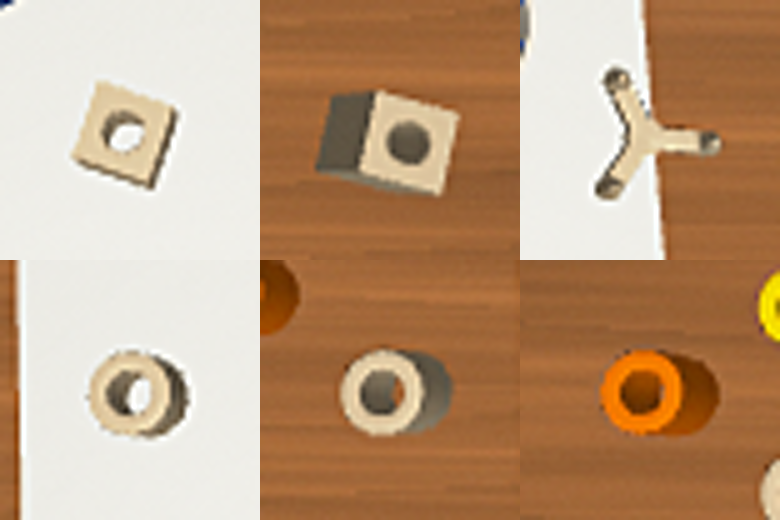

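View pics/trays.png

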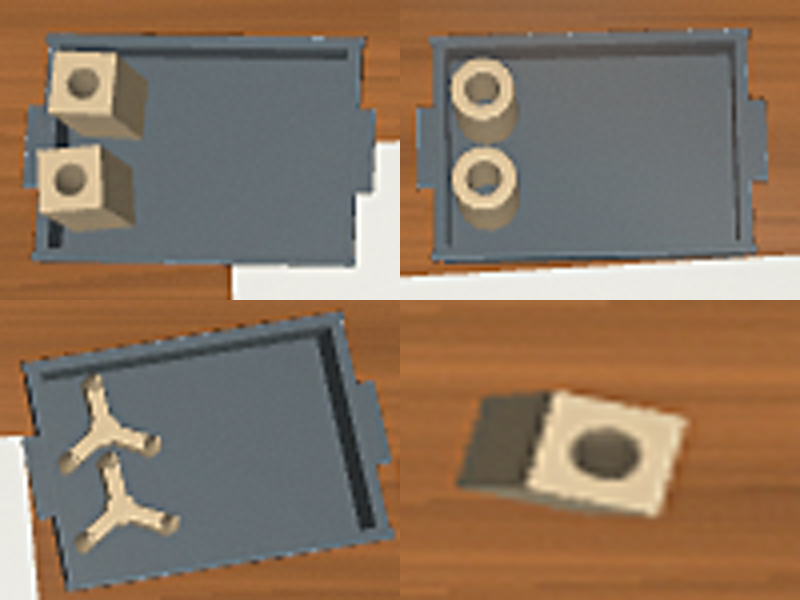

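The crops confirm it: buff square posts at (249,219) and (425,255), the stilt with its arms visible, and buff tubes at (185,238) and (136,258). The tube at (104,238) is orange, so it's a decoy. Next I fit the poses from pixel picks and check them against the side view.

```bash
cat > fit.py <<'E'
from h import *
from scipy.optimize import least_squares
pt=pickle.load(open('pics/top0.pkl','rb'));ps=pickle.load(open('pics/side0.pkl','rb'))
def fit(p,model,pix,x0):
    model=np.array(model,float);pix=np.array(pix,float)
    def W(s):
        c,n=np.cos(s[2]),np.sin(s[2]); return np.c_[model[:,0]*c-model[:,1]*n+s[0],model[:,0]*n+model[:,1]*c+s[1],model[:,2]]
    r=least_squares(lambda s:(np.array([px(p,X) for X in W(s)])-pix).ravel(),x0)
    return r.x,np.sqrt((r.fun**2).mean()),W(r.x)
def sq(h,z): return [[h,h,z],[h,-h,z],[-h,-h,z],[-h,h,z]]  # TL, TR, BR, BL in top image
tr=[[.065,.09,.028],[.065,-.09,.028],[-.065,-.09,.028],[-.065,.09,.028]]
P={}
def off(l,o,k): return np.array(l,float)/k+np.array(o)-0.0
P['post_a']=fit(pt,sq(.018,.064),off([(103,82),(177,108),(153,187),(75,158)],(223,193),5),[.445,.055,0])
P['post_b']=fit(pt,sq(.018,.064),off([(375-260,92),(459-260,113),(441-260,194),(360-260,175)],(396,227),5),[.369,-.331,0])
P['tray_posts']=fit(pt,tr,off([(48,36),(362,40),(355,264),(35,260)],(104,125),4),[.58,.28,0])
P['tray_props']=fit(pt,tr,off([(34,38),(348,30),(355,250),(33,262)],(222,90),4),[.66,0,0])
P['tray_stilts']=fit(pt,tr,off([(22,67),(340,15),(393,238),(70,290)],(346,118),4),[.6,-.29,0])
a=np.radians([0,120,240]);
P['stilt']=fit(pt,np.c_[.029*np.cos(a),.029*np.sin(a),[.024]*3],off([(190,142),(96,75),(88,186)],(333,214),5),[.4,-.2,-1.57])
# props: ring centroid
im=pt['color'].astype(int)
for n,(u,v) in dict(prop_a=(185,238),prop_b=(136,258)).items():
    c=off([(130,393-260)] if n=='prop_a' else [(381-260,392-260)],(u-26,v-26),5)[0]
    P[n]=(np.r_[ray(pt,*c,.052)[:2],0],0,np.array([ray(pt,*c,.052)]))
E
python3 - <<'E'
from fit import *
for k,v in P.items(): print(k,v[0].round(4),np.degrees(v[0][2]).round(1),'rms',round(v[1],2))
im=ps['color'][...,::-1].copy(); im=cv2.resize(im,None,fx=2,fy=2,interpolation=cv2.INTER_CUBIC)
for k,v in P.items():
    for X in v[2]:
        q=px(ps,X)*2; cv2.circle(im,tuple(q.round().astype(int)),3,(0,0,255),1)
cv2.imwrite('pics/ov.png',im[250:750,150:830])
for n,p in [('t',pt),('s',ps)]: pass
E
```

```text
post_a [ 0.4409  0.0527 -0.3265] -18.7 rms 0.2
post_b [ 0.3653 -0.333  -0.2376] -13.6 rms 0.16
tray_posts [ 0.5782  0.2792 -0.0063] -0.4 rms 1.47
tray_props [0.6666 0.0056 0.0271] 1.6 rms 1.57
tray_stilts [ 0.5947 -0.2911  0.1703] 9.8 rms 1.5
stilt [ 0.3977 -0.1955 -1.6742] -95.9 rms 0.16
prop_a [0.3986 0.1951 0.    ] 0.0 rms 0
prop_b [0.3537 0.3078 0.    ] 0.0 rms 0
```

View pics/ov.png

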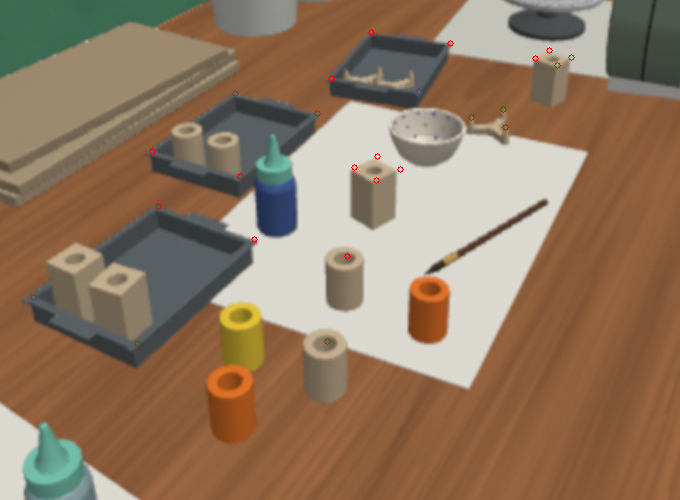

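The side overlay lands on every object with a common offset of about 2 px, which is the calibration disagreement. I'll split the difference.

Run:
```python
from fit import *
f=lambda u,v:((u+150)/2,(v+250)/2)
for n,(u,v),z in [('post_a',(374,171),.064),('prop_a',(345,258),.052),('prop_b',(325,343),.052),('post_b',(550,61),.064)]:
    X=ray(ps,*f(u,v),z); print(n,(X[:2]-P[n][0][:2]).round(4))
r=pickle.load(open('pics/side0.pkl','rb'))['color'][...,::-1]
a=cv2.resize(r[180:250,220:300],None,fx=5,fy=5,interpolation=cv2.INTER_CUBIC);b=cv2.resize(r[140:210,300:380],None,fx=5,fy=5,interpolation=cv2.INTER_CUBIC)
cv2.imwrite('pics/sc.png',np.hstack([a,b]))
```

```text
post_a [-0.0003  0.0072]
prop_a [-0.0005  0.0038]
prop_b [0.0002 0.0028]
post_b [0.0002 0.0133]
```

View pics/sc.png

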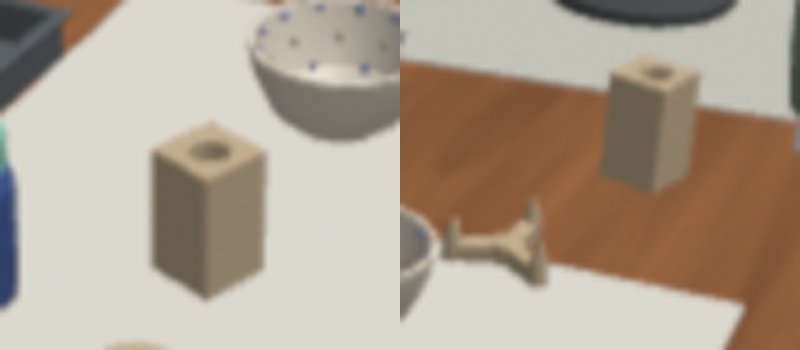

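```bash
cat > go.py <<'E'
import sys
from h import *
def go(x,y,z,yaw=None):
    s=telemetry.observe();R=np.array(s['ee_rot']);p=np.array(s['tool_pos'])
    cur=np.degrees(np.arctan2(R[1,2],R[0,2]))
    d=R.T@(np.array([x,y,z])-p)
    if yaw is None: t=[0,0,0]; dy=0
    else:
        # target: keep half turns
        dy=yaw-cur; a=np.radians(yaw)
        Rt=np.c_[[-np.sin(a)*-1*-1*-1 if 0 else 0,0,0],[0,0,-1],[np.cos(a),np.sin(a),0]]
        Rt[:,0]=np.cross(Rt[:,1],Rt[:,2])
        from scipy.spatial.transform import Rotation as Ro
        t=Ro.from_matrix(R.T@Rt).as_rotvec()
    print('t=%.2f pos'%s['clock'],p.round(4),'yaw %.1f'%cur,'q',np.round(s['q'],2),'F',np.round(s['wrist_force'],1),'w',round(float(s['width']),4))
    print('shift',d.round(4),'dist %.3f'%np.linalg.norm(d),'turn',np.round(t,4))
if __name__=='__main__':
    a=[float(v) for v in sys.argv[1:]]; go(*a)
E
python3 go.py .443 .056 .205 -18.7
```

```text
t=0.90 pos [ 0.1371 -0.5584  0.2055] yaw -76.2 q [-1.48  0.21  1.54  0.    1.39 -0.15] F [ 0.4 -0.4 -0.1] w 0.0937
shift [-4.436e-01  5.000e-04 -5.237e-01] dist 0.686 turn [-0.     -1.0036 -0.    ]
```

>>> send_rows --pt "-0.02 0 -0.0236 0 -0.06 0 0.094" --pt "-0.045 0 -0.053 0 -0.12 0 0.094" --pt "-0.07 0 -0.083 0 -0.18 0 0.08" --pt "-0.095 0 -0.112 0 -0.24 0 0.08" --pt "-0.12 0 -0.142 0 -0.3 0 0.08" --pt "-0.145 0 -0.171 0 -0.36 0 0.08" --pt "-0.17 0 -0.2 0 -0.42 0 0.08" --pt "-0.195 0 -0.23 0 -0.48 0 0.08"

```text
clock: 1.57
tool_pos: [0.2721, -0.2871, 0.2057]
ee_rot: [[-0.75, 0.001, 0.662], [-0.662, -0.001, -0.75], [0.0, -1.0, 0.001]]
wrist_force: [1.2, -0.9, -0.5]
width: 0.0799
```

```bash
python3 go.py .443 .056 .205 -18.7
```

```text
t=1.57 pos [ 0.2721 -0.2871  0.2057] yaw -48.6 q [-1.03 -0.2   1.95  0.    1.39 -0.18] F [ 1.2 -0.9 -0.5] w 0.0799
shift [-0.3551  0.0005 -0.1442] dist 0.383 turn [-1.000e-03 -5.215e-01  3.000e-04]
```

>>> send_rows --pt "-0.037 0 -0.015 0 -0.065 0 0.08" --pt "-0.074 0 -0.03 0 -0.13 0 0.08" --pt "-0.111 0 -0.045 0 -0.195 0 0.08" --pt "-0.148 0 -0.06 0 -0.26 0 0.08" --pt "-0.185 0 -0.075 0 -0.325 0 0.08" --pt "-0.222 0 -0.09 0 -0.39 0 0.08" --pt "-0.26 0 -0.105 0 -0.455 0 0.08" --pt "-0.297 0 -0.121 0 -0.52 0 0.08"

```text
clock: 2.23
tool_pos: [0.4155, 0.0022, 0.2061]
ee_rot: [[-0.319, 0.002, 0.948], [-0.948, -0.001, -0.319], [0.0, -1.0, 0.003]]
wrist_force: [0.6, -0.9, 0.5]
width: 0.0799
```

```bash
python3 go.py .443 .056 .10 -18.7
```

```text
t=2.23 pos [0.4155 0.0022 0.2061] yaw -18.6 q [-0.2  -0.15  1.91 -0.    1.38  0.12] F [ 0.6 -0.9  0.5] w 0.0799
shift [-0.0598  0.1061  0.0086] dist 0.122 turn [-0.0026  0.002   0.0004]
```

>>> send_rows --pt "-0.02 0 0.003 0 0 0 0.08" --pt "-0.045 0 0.006 0 0 0 0.08" --pt "-0.06 0 0.0085 0 0 0 0.08" --pt "-0.06 0.04 0.0085 0 0 0 0.08" --pt "-0.06 0.08 0.0085 0 0 0 0.08" --pt "-0.06 0.106 0.0085 0 0 0 0.08" --pt "-0.06 0.106 0.0085 0 0 0 0.08" --pt "-0.06 0.106 0.0085 0 0 0 0.08"

```text
clock: 2.9
tool_pos: [0.4417, 0.0564, 0.0992]
ee_rot: [[-0.319, -0.001, 0.948], [-0.948, -0.001, -0.319], [0.001, -1.0, -0.001]]
wrist_force: [0.2, 0.9, 0.1]
width: 0.0797
```

```bash
python3 go.py .443 .056 .028 -18.7
python3 - <<'E'
from h import *
a=snap('top','t1')['color'][150:290,170:330]; b=snap('side','s1')['color'][130:270,180:340]
cv2.imwrite('pics/c1.png',cv2.resize(np.hstack([a,b])[...,::-1],None,fx=2.5,fy=2.5,interpolation=cv2.INTER_CUBIC))
s=telemetry.observe();R=np.array(s['ee_rot']);p0=np.array(s['tool_pos'])
for n in ['t1','s1']:
    p=pickle.load(open(f'pics/{n}.pkl','rb'))
    print(n,[px(p,p0+R[:,2]*e).round(1).tolist() for e in (-.04,0,.04)], px(p,[.443,.056,.064]).round(1))
E
```

```text
t=2.90 pos [0.4417 0.0564 0.0992] yaw -18.6 q [-0.07  0.05  1.95 -0.    1.14  0.26] F [0.2 0.9 0.1] w 0.0797
shift [-0.0002  0.0712  0.0014] dist 0.071 turn [0.0008 0.002  0.0013]
t1 [[239.8, 234.1], [246.0, 216.4], [252.2, 198.8]] [246.9 218.8]
s1 [[274.3, 201.1], [261.3, 194.2], [249.0, 187.6]] [261.9 209.4]
```

View pics/c1.png

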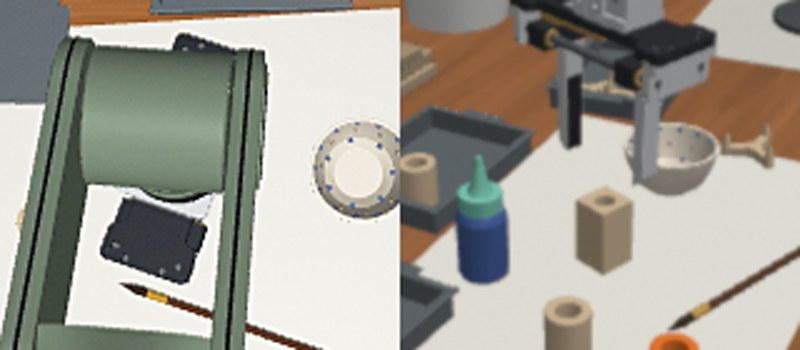

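The side view shows the jaws centred over the post at (262,210), with the bottle and bowl clear. Going down to grip.

>>> send_rows --pt "0 0.02 0.003 0 0 0 0.08" --pt "0 0.045 0.003 0 0 0 0.08" --pt "0 0.065 0.003 0 0 0 0.08" --pt "0 0.071 0.003 0 0 0 0.08" --pt "0 0.071 0.003 0 0 0 0.06" --pt "0 0.071 0.003 0 0 0 0.045" --pt "0 0.071 0.003 0 0 0 0.03" --pt "0 0.071 0.003 0 0 0 0.03"

```text
clock: 3.67
tool_pos: [0.4499, 0.0549, 0.0328]
ee_rot: [[-0.319, 0.01, 0.948], [-0.948, -0.002, -0.319], [-0.002, -1.0, 0.01]]
wrist_force: [1.1, 0.3, -1.1]
width: 0.0566
```

```bash
python3 go.py .58 .221 .17 -0.4
```

```text
t=3.67 pos [0.4499 0.0549 0.0328] yaw -18.6 q [-0.07  0.17  1.99 -0.    0.97  0.26] F [ 1.1  0.3 -1.1] w 0.0566
shift [-0.1992 -0.1362  0.0717] dist 0.252 turn [-9.900e-03 -3.176e-01  1.000e-04]
```

>>> send_rows --pt "0 0.004 -0.004 0 0 0 0.03" --pt "0 0.004 -0.004 0 0 0 0.03" --pt "0 0.004 -0.004 0 0 0 0.03" --pt "0 0.004 -0.004 0 0 0 0.03" --pt "0 0.004 -0.004 0 0 0 0.03" --pt "0 0.004 -0.004 0 0 0 0.03" --pt "0 0.004 -0.004 0 0 0 0.03" --pt "0 0.004 -0.004 0 0 0 0.03"

```text
clock: 4.33
tool_pos: [0.4459, 0.0562, 0.029]
ee_rot: [[-0.319, 0.009, 0.948], [-0.948, -0.001, -0.319], [-0.001, -1.0, 0.009]]
wrist_force: [-3.0, 0.5, 6.2]
width: 0.036
```

```bash
python3 go.py .58 .221 .17 -0.4
```

```text
t=4.33 pos [0.4459 0.0562 0.029 ] yaw -18.6 q [-0.07  0.17  2.   -0.    0.96  0.26] F [-3.   0.5  6.2] w 0.036
shift [-0.1991 -0.1401  0.0758] dist 0.255 turn [-0.0091 -0.3176 -0.    ]
```

>>> send_rows --pt "0 -0.02 0 0 0 0 0.03" --pt "0 -0.055 0 -0.005 0 0 0.03" --pt "0 -0.09 0 -0.009 0 0 0.03" --pt "0 -0.125 0 -0.009 0 0 0.03" --pt "-0.01 -0.15 0.005 -0.009 -0.03 0 0.03" --pt "-0.035 -0.155 0.015 -0.009 -0.07 0 0.03" --pt "-0.065 -0.155 0.025 -0.009 -0.12 0 0.03" --pt "-0.095 -0.155 0.036 -0.009 -0.17 0 0.03"

```text
clock: 5.0
tool_pos: [0.5104, 0.1356, 0.1853]
ee_rot: [[-0.153, 0.003, 0.988], [-0.988, 0.001, -0.153], [-0.001, -1.0, 0.003]]
wrist_force: [0.8, -1.0, -1.0]
width: 0.0359
```

```bash
python3 go.py .58 .221 .10 -0.4;python3 - <<'E'
from h import *
snap('side','s2')
E
```

```text
t=5.00 pos [0.5104 0.1356 0.1853] yaw -8.8 q [0.1  0.12 1.68 0.   1.33 0.25] F [ 0.8 -1.  -1. ] w 0.0359
shift [-0.0949  0.0856  0.0554] dist 0.139 turn [-0.0033 -0.1465 -0.0009]
```

View pics/s2.png

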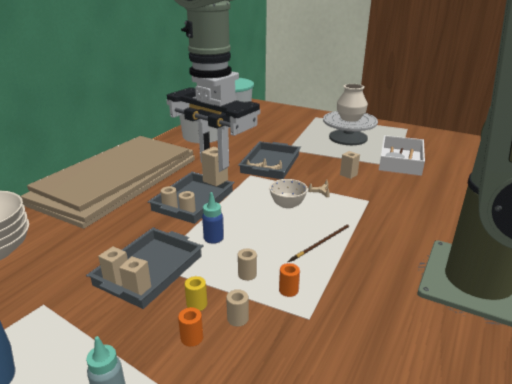

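>>> send_rows --pt "-0.025 0 0.015 0 -0.04 0 0.03" --pt "-0.055 0 0.032 0 -0.09 0 0.03" --pt "-0.08 0 0.047 0 -0.13 0 0.03" --pt "-0.095 0 0.0555 0 -0.147 0 0.03" --pt "-0.095 0.02 0.0555 -0.003 -0.147 0 0.03" --pt "-0.095 0.05 0.0555 -0.003 -0.147 0 0.03" --pt "-0.095 0.08 0.0555 -0.003 -0.147 0 0.03" --pt "-0.095 0.086 0.0555 -0.003 -0.147 0 0.03"

```text
clock: 5.72
tool_pos: [0.5786, 0.2248, 0.0927]
ee_rot: [[-0.002, -0.008, 1.0], [-1.0, 0.002, -0.002], [-0.002, -1.0, -0.008]]
wrist_force: [-2.2, -0.6, -1.9]
width: 0.0357
```

```bash
python3 go.py .58 .221 .034 -0.4;python3 - <<'E'
from h import *
snap('side','s3')
a=snap('top','t3')['color'][100:240,90:250]; b=cv2.resize(pickle.load(open('pics/s3.pkl','rb'))['color'][170:310,70:230],None,fx=1,fy=1)
cv2.imwrite('pics/c3.png',cv2.resize(np.hstack([a,b])[...,::-1],None,fx=2.5,fy=2.5,interpolation=cv2.INTER_CUBIC))
E
```

```text
t=5.72 pos [0.5786 0.2248 0.0927] yaw -0.1 q [0.23 0.41 1.52 0.   1.22 0.23] F [-2.2 -0.6 -1.9] w 0.0357
shift [0.0039 0.0586 0.0019] dist 0.059 turn [ 0.0077  0.0047 -0.0022]
```

View pics/c3.png

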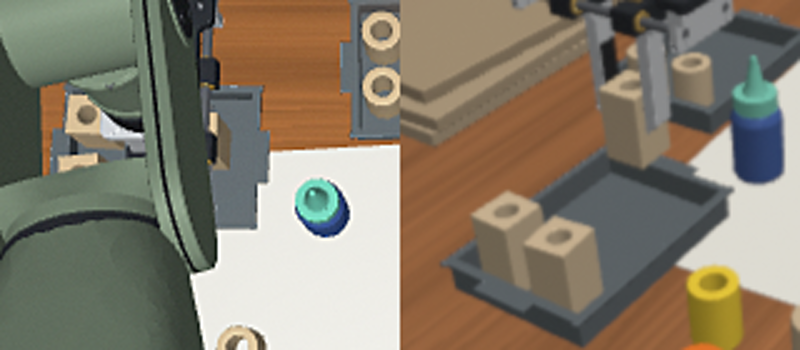

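>>> send_rows --pt "0.002 0.015 0.001 0.004 0.004 0 0.03" --pt "0.004 0.032 0.002 0.007 0.004 0 0.03" --pt "0.004 0.045 0.002 0.007 0.004 0 0.03" --pt "0.004 0.053 0.002 0.007 0.004 0 0.03" --pt "0.004 0.056 0.002 0.007 0.004 0 0.03" --pt "0.004 0.057 0.002 0.007 0.004 0 0.03" --pt "0.004 0.058 0.002 0.007 0.004 0 0.03" --pt "0.004 0.058 0.002 0.007 0.004 0 0.03"

```text
clock: 6.48
tool_pos: [0.5835, 0.2217, 0.0395]
ee_rot: [[-0.006, 0.006, 1.0], [-1.0, 0.004, -0.007], [-0.004, -1.0, 0.006]]
wrist_force: [0.4, 0.1, -0.2]
width: 0.0359
```

```bash
python3 go.py .58 .221 .033 -0.4
```

```text
t=6.48 pos [0.5835 0.2217 0.0395] yaw -0.4 q [0.22 0.48 1.55 0.   1.11 0.23] F [ 0.4  0.1 -0.2] w 0.0359
shift [ 0.0008  0.0064 -0.0036] dist 0.007 turn [-0.006   0.0005 -0.0041]
```

>>> send_rows --pt "0.001 0.002 -0.002 -0.006 0 -0.004 0.03" --pt "0.001 0.004 -0.003 -0.006 0 -0.004 0.03" --pt "0.001 0.0055 -0.003 -0.006 0 -0.004 0.03" --pt "0.001 0.006 -0.003 -0.006 0 -0.004 0.03" --pt "0.001 0.006 -0.003 -0.006 0 -0.004 0.03" --pt "0.001 0.006 -0.003 -0.006 0 -0.004 0.03" --pt "0.001 0.006 -0.003 -0.006 0 -0.004 0.03" --pt "0.001 0.006 -0.003 -0.006 0 -0.004 0.03"

```text
clock: 7.15
tool_pos: [0.5806, 0.2208, 0.0335]
ee_rot: [[-0.006, 0.0, 1.0], [-1.0, 0.0, -0.006], [-0.0, -1.0, 0.0]]
wrist_force: [0.2, 0.3, -0.9]
width: 0.0356
```

```bash
python3 go.py .58 .221 .033 -0.4
```

```text
t=7.15 pos [0.5806 0.2208 0.0335] yaw -0.4 q [0.22 0.48 1.56 0.   1.1  0.23] F [ 0.2  0.3 -0.9] w 0.0356
shift [-0.0002  0.0005 -0.0006] dist 0.001 turn [-0.0001  0.0005 -0.0001]
```

>>> send_rows --pt "0 0.0005 0 0 0 0 0.03" --pt "0 0.0008 0 0 0 0 0.03" --pt "0 0.0008 0 0 0 0 0.036" --pt "0 0.0008 0 0 0 0 0.04" --pt "0 0.0008 0 0 0 0 0.055" --pt "0 0.0008 0 0 0 0 0.06" --pt "0 0.0008 0 0 0 0 0.06" --pt "0 0.0008 0 0 0 0 0.06"

```text
clock: 7.82
tool_pos: [0.5807, 0.2208, 0.0327]
ee_rot: [[-0.006, 0.0, 1.0], [-1.0, 0.0, -0.006], [-0.0, -1.0, 0.0]]
wrist_force: [-0.7, -0.4, -0.0]
width: 0.0593
```

```bash
python3 go.py .58 .221 .18 -0.4
```

```text
t=7.82 pos [0.5807 0.2208 0.0327] yaw -0.4 q [0.22 0.49 1.56 0.   1.1  0.23] F [-0.7 -0.4 -0. ] w 0.0593
shift [-0.0002 -0.1473 -0.0006] dist 0.147 turn [-0.0002  0.0005 -0.0001]
```

>>> send_rows --pt "0 -0.02 0 0 0 0 0.06" --pt "0 -0.055 0 0 0 0 0.06" --pt "0 -0.09 0 0 0 0 0.06" --pt "0 -0.125 0 0 0 0 0.06" --pt "0.01 -0.155 -0.005 0 0.03 0 0.07" --pt "0.04 -0.165 -0.015 0 0.06 0 0.08" --pt "0.075 -0.165 -0.03 0 0.09 0 0.08" --pt "0.11 -0.165 -0.045 0 0.12 0 0.08"

```text
clock: 8.48
tool_pos: [0.5355, 0.1105, 0.1995]
ee_rot: [[-0.126, 0.004, 0.992], [-0.992, 0.0, -0.126], [-0.001, -1.0, 0.004]]
wrist_force: [-0.3, -0.1, -0.6]
width: 0.0795
```

```bash
python3 go.py .367 -.331 .19 -13.6;python3 - <<'E'
from h import *
snap('side','s4')
E
```

```text
t=8.48 pos [0.5355 0.1105 0.1995] yaw -7.2 q [ 0.05  0.15  1.62 -0.    1.37  0.17] F [-0.3 -0.1 -0.6] w 0.0795
shift [ 0.4592  0.0087 -0.1117] dist 0.473 turn [-0.004   0.1113 -0.0009]
```

View pics/s4.png

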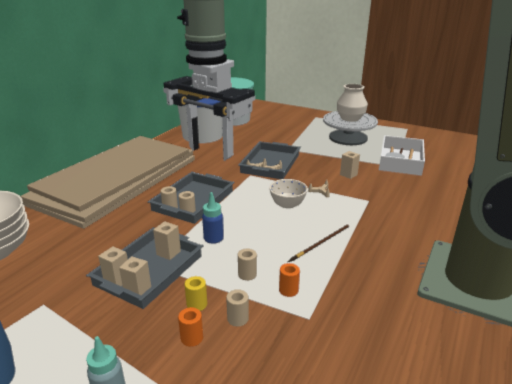

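Post a stands in the tray at (167,240). On to post b at (350,164).

>>> send_rows --pt "0.036 0 -0.009 0 0.014 0 0.08" --pt "0.074 0 -0.018 0 0.028 0 0.08" --pt "0.112 0 -0.027 0 0.042 0 0.08" --pt "0.15 0 -0.036 0 0.056 0 0.08" --pt "0.188 0 -0.046 0 0.07 0 0.08" --pt "0.226 0 -0.055 0 0.084 0 0.08" --pt "0.264 0 -0.064 0 0.098 0 0.08" --pt "0.302 0 -0.073 0 0.11 0 0.08"

```text
clock: 9.2
tool_pos: [0.4189, -0.1868, 0.1999]
ee_rot: [[-0.24, -0.002, 0.971], [-0.971, -0.006, -0.24], [0.006, -1.0, -0.0]]
wrist_force: [0.8, -0.3, -0.9]
width: 0.0799
```

```bash
python3 go.py .367 -.331 .10 -13.6
```

```text
t=9.20 pos [ 0.4189 -0.1868  0.1999] yaw -13.9 q [-0.6  -0.04  1.82 -0.01  1.36 -0.36] F [ 0.8 -0.3 -0.9] w 0.0799
shift [ 0.1518  0.1008 -0.0158] dist 0.183 turn [ 0.0003 -0.0045  0.0059]
```

>>> send_rows --pt "0.035 0 -0.004 0 -0.004 0 0.08" --pt "0.07 0 -0.008 0 -0.004 0 0.08" --pt "0.105 0 -0.012 0 -0.004 0.006 0.08" --pt "0.14 0.01 -0.015 0 -0.004 0.006 0.08" --pt "0.152 0.04 -0.016 0 -0.004 0.006 0.08" --pt "0.152 0.075 -0.016 0 -0.004 0.006 0.08" --pt "0.152 0.1 -0.016 0 -0.004 0.006 0.08" --pt "0.152 0.1 -0.016 0 -0.004 0.006 0.08"

```text
clock: 9.87
tool_pos: [0.3633, -0.3274, 0.0951]
ee_rot: [[-0.237, -0.008, 0.972], [-0.972, 0.01, -0.237], [-0.008, -1.0, -0.01]]
wrist_force: [-0.4, 0.8, -0.1]
width: 0.0801
```

```bash
python3 go.py .367 -.331 .028 -13.6
python3 - <<'E'
from h import *
a=snap('top','t5')['color'][180:320,340:500]; b=snap('side','s5')['color'][70:210,280:440]
cv2.imwrite('pics/c5.png',cv2.resize(np.hstack([a,b])[...,::-1],None,fx=2.5,fy=2.5,interpolation=cv2.INTER_CUBIC))
s=telemetry.observe();R=np.array(s['ee_rot']);p0=np.array(s['tool_pos'])
for n in ['t5','s5']:
    p=pickle.load(open(f'pics/{n}.pkl','rb'))
    print(n,[px(p,p0+R[:,2]*e).round(1).tolist() for e in (-.04,0,.04)], px(p,[.367,-.331,.064]).round(1))
E
```

```text
t=9.87 pos [ 0.3633 -0.3274  0.0951] yaw -13.7 q [-0.91  0.16  1.85 -0.    1.15 -0.67] F [-0.4  0.8 -0.1] w 0.0801
shift [0.0031 0.0671 0.0051] dist 0.067 turn [ 0.0098 -0.0017 -0.0076]
t5 [[426.8, 273.9], [430.4, 255.0], [434.0, 236.4]] [424.8 254.9]
s5 [[365.2, 145.8], [352.3, 142.0], [340.0, 138.3]] [350.7 154. ]
```

View pics/c5.png

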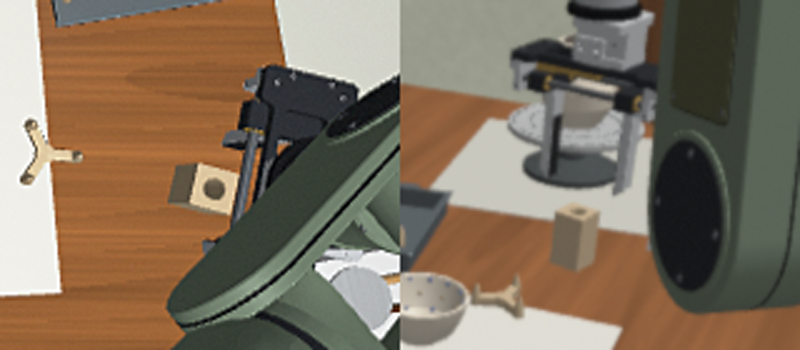

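The top crop shows the post at (425,255) lying between the jaw planes; the side view agrees. Descend and grip.

>>> send_rows --pt "0.002 0.02 0.003 0.005 0 -0.004 0.08" --pt "0.004 0.045 0.005 0.009 0 -0.008 0.08" --pt "0.004 0.062 0.005 0.009 0 -0.008 0.08" --pt "0.004 0.067 0.005 0.009 0 -0.008 0.08" --pt "0.004 0.067 0.005 0.009 0 -0.008 0.08" --pt "0.004 0.067 0.005 0.009 0 -0.008 0.08" --pt "0.004 0.067 0.005 0.009 0 -0.008 0.06" --pt "0.004 0.067 0.005 0.009 0 -0.008 0.05"

```text
clock: 10.63
tool_pos: [0.3714, -0.3367, 0.0351]
ee_rot: [[-0.235, 0.007, 0.972], [-0.972, -0.011, -0.235], [0.009, -1.0, 0.01]]
wrist_force: [0.3, -0.8, -0.8]
width: 0.0698
```

```bash
python3 go.py .367 -.332 .029 -13.6
```

```text
t=10.63 pos [ 0.3714 -0.3367  0.0351] yaw -13.6 q [-0.91  0.26  1.87 -0.    1.   -0.67] F [ 0.3 -0.8 -0.8] w 0.0698
shift [-0.0036  0.0061 -0.0054] dist 0.009 turn [-0.0098 -0.0003  0.0088]
```

>>> send_rows --pt "-0.004 0.006 -0.005 -0.01 0 0.009 0.055" --pt "-0.004 0.006 -0.005 -0.01 0 0.009 0.045" --pt "-0.004 0.006 -0.005 -0.01 0 0.009 0.03" --pt "-0.004 0.006 -0.005 -0.01 0 0.009 0.03" --pt "-0.004 0.006 -0.005 -0.01 0 0.009 0.03" --pt "-0.004 0.006 -0.005 -0.01 0 0.009 0.03" --pt "-0.004 0.006 -0.005 -0.01 0 0.009 0.03" --pt "-0.004 0.006 -0.005 -0.01 0 0.009 0.03"

```text
clock: 11.3
tool_pos: [0.3676, -0.3318, 0.0291]
ee_rot: [[-0.235, 0.0, 0.972], [-0.972, 0.0, -0.235], [-0.0, -1.0, -0.0]]
wrist_force: [-0.2, 0.2, -0.0]
width: 0.0359
```

```bash
python3 go.py .58 .271 .19 -0.4
```

```text
t=11.30 pos [ 0.3676 -0.3318  0.0291] yaw -13.6 q [-0.91  0.27  1.88  0.    1.   -0.67] F [-0.2  0.2 -0. ] w 0.0359
shift [-0.6359 -0.1608  0.0645] dist 0.659 turn [ 0.000e+00 -2.307e-01 -2.000e-04]
```

>>> send_rows --pt "0 -0.02 0 0 0 0 0.03" --pt "0 -0.055 0 0 0 0 0.03" --pt "0 -0.09 0 0 0 0 0.03" --pt "0 -0.125 0 0 0 0 0.03" --pt "-0.02 -0.155 0.002 0 0 0 0.03" --pt "-0.05 -0.165 0.005 0 -0.01 0 0.03" --pt "-0.085 -0.165 0.009 0 -0.02 0 0.03" --pt "-0.12 -0.165 0.012 0 -0.03 0 0.03"

```text
clock: 11.97
tool_pos: [0.4082, -0.2177, 0.1955]
ee_rot: [[-0.208, 0.002, 0.978], [-0.978, -0.002, -0.208], [0.001, -1.0, 0.003]]
wrist_force: [-0.2, 0.9, -2.2]
width: 0.0363
```

```bash
python3 go.py .58 .271 .195 -0.4
```

```text
t=11.97 pos [ 0.4082 -0.2177  0.1955] yaw -12.0 q [-0.68 -0.03  1.82  0.    1.35 -0.47] F [-0.2  0.9 -2.2] w 0.0363
shift [-5.137e-01  1.000e-04  6.660e-02] dist 0.518 turn [-0.0025 -0.2021  0.0013]
```

>>> send_rows --pt "-0.038 0 0.005 0 -0.015 0 0.03" --pt "-0.076 0 0.01 0 -0.03 0 0.03" --pt "-0.114 0 0.015 0 -0.045 0 0.03" --pt "-0.152 0 0.02 0 -0.06 0 0.03" --pt "-0.19 0 0.025 0 -0.075 0 0.03" --pt "-0.228 0 0.03 0 -0.09 0 0.03" --pt "-0.266 0 0.035 0 -0.105 0 0.03" --pt "-0.304 0 0.04 0 -0.12 0 0.03"

```text
clock: 12.63
tool_pos: [0.5103, 0.0733, 0.1949]
ee_rot: [[-0.088, 0.002, 0.996], [-0.996, -0.002, -0.088], [0.002, -1.0, 0.002]]
wrist_force: [-0.1, -1.1, -1.2]
width: 0.0357
```

```bash
python3 go.py .58 .271 .195 -0.4
```

```text
t=12.63 pos [0.5103 0.0733 0.1949] yaw -5.0 q [-0.02  0.09  1.7  -0.    1.35  0.06] F [-0.1 -1.1 -1.2] w 0.0357
shift [-0.203  -0.0003  0.052 ] dist 0.210 turn [-0.0018 -0.0811  0.0017]
```

>>> send_rows --pt "-0.038 0 0.01 0 -0.015 0 0.03" --pt "-0.076 0 0.02 0 -0.03 0 0.03" --pt "-0.114 0 0.03 0 -0.045 0 0.03" --pt "-0.152 0 0.04 0 -0.06 0 0.03" --pt "-0.185 0 0.048 0 -0.075 0 0.03" --pt "-0.203 0.01 0.052 0 -0.08 0 0.03" --pt "-0.203 0.04 0.052 0 -0.08 0 0.03" --pt "-0.203 0.07 0.052 0 -0.08 0 0.03"

```text
clock: 13.3
tool_pos: [0.5814, 0.273, 0.1251]
ee_rot: [[-0.005, 0.006, 1.0], [-1.0, -0.001, -0.005], [0.001, -1.0, 0.006]]
wrist_force: [0.0, -0.0, -1.8]
width: 0.036
```

```bash
python3 go.py .58 .271 .034 -0.4
python3 - <<'E'
from h import *
a=snap('top','t6')['color'][100:240,90:250]; b=snap('side','s6')['color'][170:310,70:230]
cv2.imwrite('pics/c6.png',cv2.resize(np.hstack([a,b])[...,::-1],None,fx=2.5,fy=2.5,interpolation=cv2.INTER_CUBIC))
E
```

```text
t=13.30 pos [0.5814 0.273  0.1251] yaw -0.3 q [ 0.31  0.41  1.45 -0.    1.28  0.31] F [ 0.  -0.  -1.8] w 0.036
shift [ 0.002   0.0911 -0.0019] dist 0.091 turn [-0.0056  0.0016  0.0006]
```

View pics/c6.png

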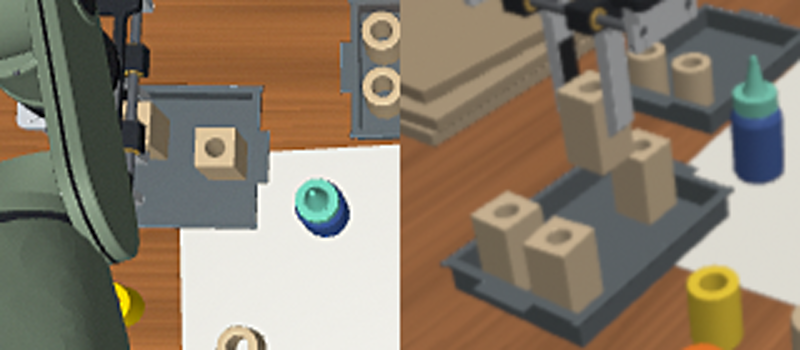

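Post a sits inside the empty half and post b hangs in the gap. Lowering it.

>>> send_rows --pt "0.001 0.02 -0.001 -0.003 0.0 0 0.03" --pt "0.002 0.045 -0.002 -0.006 0.001 0 0.03" --pt "0.002 0.065 -0.002 -0.006 0.001 0 0.03" --pt "0.002 0.078 -0.002 -0.006 0.001 0 0.03" --pt "0.002 0.084 -0.002 -0.006 0.001 0 0.03" --pt "0.002 0.086 -0.002 -0.006 0.001 0 0.03" --pt "0.002 0.086 -0.002 -0.006 0.001 0 0.03" --pt "0.002 0.086 -0.002 -0.006 0.001 0 0.03"

```text
clock: 14.07
tool_pos: [0.573, 0.2674, 0.0333]
ee_rot: [[-0.008, -0.015, 1.0], [-1.0, -0.005, -0.009], [0.005, -1.0, -0.015]]
wrist_force: [0.6, -0.9, 0.8]
width: 0.0358
```

```bash
python3 go.py .58 .271 .0332 -0.4
```

```text
t=14.07 pos [0.573  0.2674 0.0333] yaw -0.5 q [ 0.3   0.52  1.51 -0.    1.13  0.31] F [ 0.6 -0.9  0.8] w 0.0358
shift [-0.0037 -0.      0.0069] dist 0.008 turn [ 0.0149 -0.0015  0.0054]
```

>>> send_rows --pt "-0.001 -0.003 0.002 0.005 0 0.002 0.03" --pt "-0.002 -0.004 0.004 0.01 -0.001 0.005 0.03" --pt "-0.004 -0.003 0.006 0.015 -0.001 0.005 0.03" --pt "-0.004 -0.002 0.007 0.015 -0.001 0.005 0.03" --pt "-0.004 -0.001 0.007 0.015 -0.001 0.005 0.03" --pt "-0.004 -0.001 0.007 0.015 -0.001 0.005 0.03" --pt "-0.004 -0.001 0.007 0.015 -0.001 0.005 0.03" --pt "-0.004 -0.001 0.007 0.015 -0.001 0.005 0.03"

```text
clock: 14.73
tool_pos: [0.5798, 0.2712, 0.0338]
ee_rot: [[-0.007, -0.001, 1.0], [-1.0, -0.001, -0.007], [0.001, -1.0, -0.001]]
wrist_force: [-0.7, 0.4, -2.1]
width: 0.0359
```

```bash
python3 go.py .58 .271 .0332 -0.4
```

```text
t=14.73 pos [0.5798 0.2712 0.0338] yaw -0.4 q [ 0.3   0.52  1.5  -0.    1.12  0.31] F [-0.7  0.4 -2.1] w 0.0359
shift [0.0002 0.0006 0.0002] dist 0.001 turn [ 0.0006 -0.0005  0.0006]
```

>>> send_rows --pt "0 0.0005 0 0 0 0 0.03" --pt "0 0.0009 0 0 0 0 0.03" --pt "0 0.0009 0 0 0 0 0.036" --pt "0 0.0009 0 0 0 0 0.04" --pt "0 0.0009 0 0 0 0 0.055" --pt "0 0.0009 0 0 0 0 0.06" --pt "0 0.0009 0 0 0 0 0.06" --pt "0 0.0009 0 0 0 0 0.06"

```text
clock: 15.4
tool_pos: [0.5799, 0.2713, 0.033]
ee_rot: [[-0.007, -0.0, 1.0], [-1.0, -0.001, -0.007], [0.001, -1.0, -0.0]]
wrist_force: [0.0, 0.2, -0.5]
width: 0.0596
```

```bash
python3 go.py .401 .197 .16 45
```

```text
t=15.40 pos [0.5799 0.2713 0.033 ] yaw -0.4 q [ 0.3   0.52  1.5  -0.    1.12  0.31] F [ 0.   0.2 -0.5] w 0.0596
shift [ 0.0757 -0.1268 -0.1784] dist 0.232 turn [ 5.000e-04 -7.928e-01  4.000e-04]
```

>>> send_rows --pt "0 -0.02 0 0 0 0 0.06" --pt "0 -0.055 0 0 0 0 0.06" --pt "0 -0.09 0 0 0 0 0.06" --pt "0.005 -0.115 -0.015 0 0 0 0.07" --pt "0.02 -0.125 -0.05 0 0 0 0.075" --pt "0.035 -0.125 -0.085 0 0 0 0.075" --pt "0.05 -0.125 -0.12 0 0 0 0.075" --pt "0.065 -0.125 -0.155 0 0 0 0.075"

```text
clock: 16.07
tool_pos: [0.4232, 0.2069, 0.1585]
ee_rot: [[-0.007, 0.001, 1.0], [-1.0, -0.0, -0.007], [0.0, -1.0, 0.001]]
wrist_force: [-0.3, 0.7, 1.1]
width: 0.075
```

```bash
python3 go.py .401 .197 .08 0
```

```text
t=16.07 pos [0.4232 0.2069 0.1585] yaw -0.4 q [ 0.27  0.03  1.84 -0.    1.27  0.28] F [-0.3  0.7  1.1] w 0.075
shift [ 0.0101  0.0785 -0.0221] dist 0.082 turn [-0.0007 -0.0073  0.0003]
```

>>> send_rows --pt "0.005 0 -0.011 0 0 0 0.075" --pt "0.01 0.005 -0.022 0 0 0 0.075" --pt "0.01 0.035 -0.022 0 0 0 0.075" --pt "0.01 0.06 -0.022 0 0 0 0.075" --pt "0.01 0.078 -0.022 0 0 0 0.075" --pt "0.01 0.078 -0.022 0 0 0 0.075" --pt "0.01 0.078 -0.022 0 0 0 0.075" --pt "0.01 0.078 -0.022 0 0 0 0.075"

```text
clock: 16.73
tool_pos: [0.4022, 0.1974, 0.0816]
ee_rot: [[-0.007, 0.003, 1.0], [-1.0, 0.0, -0.007], [-0.0, -1.0, 0.003]]
wrist_force: [0.3, -0.1, 0.8]
width: 0.0752
```

```bash
python3 go.py .401 .197 .022 0
python3 - <<'E'
from h import *
a=snap('top','t7')['color'][100:240,90:250]; b=snap('side','s7')['color'][170:310,140:300]
cv2.imwrite('pics/c7.png',cv2.resize(np.hstack([a,b])[...,::-1],None,fx=2.5,fy=2.5,interpolation=cv2.INTER_CUBIC))
E
```

```text
t=16.73 pos [0.4022 0.1974 0.0816] yaw -0.4 q [ 0.26  0.08  1.96 -0.    1.09  0.27] F [ 0.3 -0.1  0.8] w 0.0752
shift [ 0.0004  0.0596 -0.0013] dist 0.060 turn [-0.0026 -0.0073 -0.0002]
```

View pics/c7.png

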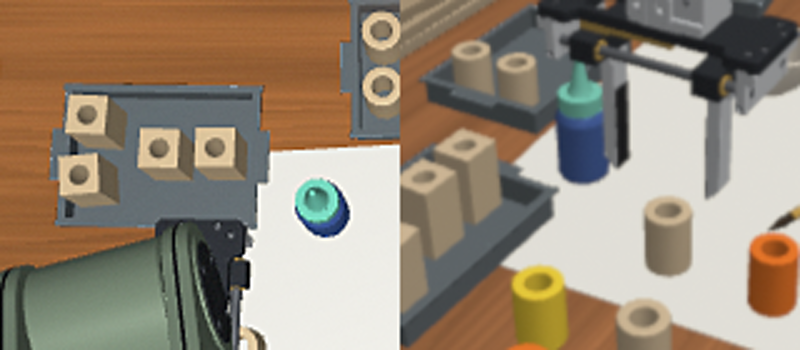

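Both posts stand inside the tray, with the jaws centred over the buff prop. Descend and grip.

>>> send_rows --pt "0 0.02 -0.001 0 0 0 0.075" --pt "0 0.04 -0.001 0 0 0 0.075" --pt "0 0.05 -0.001 0 0 0 0.075" --pt "0 0.055 -0.001 0 0 0 0.075" --pt "0 0.056 -0.001 0 0 0 0.075" --pt "0 0.056 -0.001 0 0 0 0.075" --pt "0 0.056 -0.001 0 0 0 0.075" --pt "0 0.056 -0.001 0 0 0 0.06"

```text
clock: 17.5
tool_pos: [0.4029, 0.1979, 0.0271]
ee_rot: [[-0.007, 0.006, 1.0], [-1.0, 0.001, -0.007], [-0.001, -1.0, 0.006]]
wrist_force: [-0.0, 0.0, 0.1]
width: 0.0715
```

```bash
python3 go.py .401 .197 .022 0
```

```text
t=17.50 pos [0.4029 0.1979 0.0271] yaw -0.4 q [ 0.26  0.18  2.   -0.    0.96  0.27] F [-0.   0.   0.1] w 0.0715
shift [ 0.0009  0.005  -0.002 ] dist 0.005 turn [-0.006  -0.0073 -0.0011]
```

>>> send_rows --pt "0 0.003 -0.001 -0.006 0 0 0.06" --pt "0 0.005 -0.001 -0.006 0 0 0.05" --pt "0 0.005 -0.001 -0.006 0 0 0.045" --pt "0 0.005 -0.001 -0.006 0 0 0.03" --pt "0 0.005 -0.001 -0.006 0 0 0.03" --pt "0 0.005 -0.001 -0.006 0 0 0.03" --pt "0 0.005 -0.001 -0.006 0 0 0.03" --pt "0 0.005 -0.001 -0.006 0 0 0.03"

```text
clock: 18.17
tool_pos: [0.4019, 0.1978, 0.022]
ee_rot: [[-0.007, -0.0, 1.0], [-1.0, 0.001, -0.007], [-0.001, -1.0, -0.0]]
wrist_force: [0.6, -0.1, -0.5]
width: 0.0376
```

```bash
python3 - <<'E'
# tray props targets (tray bias +1,+2 mm)
import numpy as np
c,s=np.cos(.0271),np.sin(.0271)
for y in(-.06,-.01): print(.668-s*y, .0075+c*y)
E
python3 go.py .67 -.0525 .18 1.6
```

```text
0.6696258009821983 -0.052477969048362105
0.6682709668303664 -0.0024963281747270184
t=18.17 pos [0.4019 0.1978 0.022 ] yaw -0.4 q [0.26 0.19 2.   0.   0.95 0.27] F [ 0.6 -0.1 -0.5] w 0.0376
shift [ 0.2482 -0.1583  0.2699] dist 0.399 turn [ 0.0002 -0.0352 -0.0011]
```

>>> send_rows --pt "0 -0.02 0 0 0 0 0.03" --pt "0 -0.055 0 0 0 0 0.03" --pt "0 -0.09 0 0 0 0 0.03" --pt "0 -0.125 0 0 0 0 0.03" --pt "0.008 -0.15 0.01 0 0 0 0.03" --pt "0.028 -0.16 0.03 0 0 0 0.03" --pt "0.053 -0.16 0.055 0 0 0 0.03" --pt "0.078 -0.16 0.08 0 0 0 0.03"

```text
clock: 18.83
tool_pos: [0.4827, 0.1187, 0.1834]
ee_rot: [[-0.005, 0.003, 1.0], [-1.0, 0.001, -0.005], [-0.001, -1.0, 0.003]]
wrist_force: [-0.2, -0.1, -1.2]
width: 0.0379
```

```bash
python3 go.py .67 -.0525 .18 1.6
```

```text
t=18.83 pos [0.4827 0.1187 0.1834] yaw -0.3 q [0.07 0.06 1.76 0.   1.32 0.07] F [-0.2 -0.1 -1.2] w 0.0379
shift [0.1701 0.0038 0.1882] dist 0.254 turn [-0.003  -0.0334 -0.0014]
```

>>> send_rows --pt "0.02 0 0.022 0 -0.005 0 0.03" --pt "0.045 0 0.05 0 -0.01 0 0.03" --pt "0.07 0 0.078 0 -0.015 0 0.03" --pt "0.095 0 0.106 0 -0.02 0 0.03" --pt "0.12 0 0.134 0 -0.025 0 0.03" --pt "0.145 0 0.161 0 -0.03 0 0.03" --pt "0.163 0.005 0.18 0 -0.033 0 0.03" --pt "0.17 0.02 0.188 0 -0.033 0 0.03"

```text
clock: 19.5
tool_pos: [0.6739, -0.0562, 0.1657]
ee_rot: [[0.025, 0.009, 1.0], [-1.0, -0.001, 0.025], [0.001, -1.0, 0.009]]
wrist_force: [0.5, 0.8, 0.1]
width: 0.0377
```

```bash
python3 go.py .67 -.0525 .08 1.6
python3 - <<'E'
from h import *
a=snap('top','t8')['color'][60:200,200:360]; b=snap('side','s8')['color'][110:250,130:290]
cv2.imwrite('pics/c8.png',cv2.resize(np.hstack([a,b])[...,::-1],None,fx=2.5,fy=2.5,interpolation=cv2.INTER_CUBIC))
E
```

```text
t=19.50 pos [ 0.6739 -0.0562  0.1657] yaw 1.4 q [-0.21  0.44  1.32  0.    1.37 -0.24] F [0.5 0.8 0.1] w 0.0377
shift [-0.0039  0.0856 -0.0046] dist 0.086 turn [-0.0094 -0.0032  0.0012]
```

View pics/c8.png

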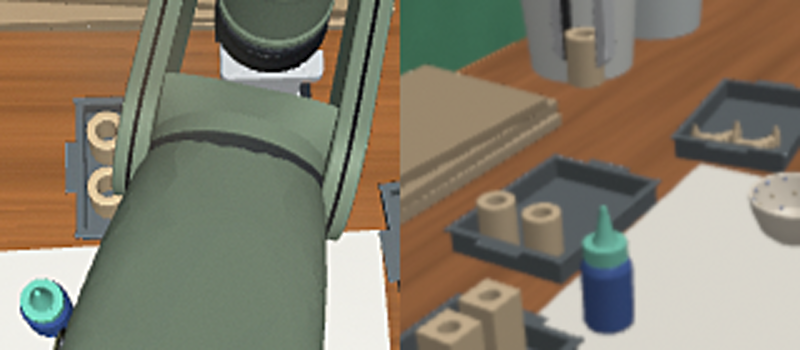

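>>> send_rows --pt "-0.002 0.015 -0.002 -0.005 0 0 0.03" --pt "-0.004 0.045 -0.004 -0.009 -0.003 0 0.03" --pt "-0.004 0.075 -0.004 -0.009 -0.003 0 0.03" --pt "-0.004 0.1 -0.004 -0.009 -0.003 0 0.03" --pt "-0.004 0.112 -0.004 -0.009 -0.003 0 0.03" --pt "-0.004 0.117 -0.004 -0.009 -0.003 0 0.03" --pt "-0.004 0.119 -0.004 -0.009 -0.003 0 0.03" --pt "-0.004 0.119 -0.004 -0.009 -0.003 0 0.03"

```text
clock: 20.27
tool_pos: [0.665, -0.0495, 0.0419]
ee_rot: [[0.028, -0.01, 1.0], [-1.0, 0.002, 0.029], [-0.002, -1.0, -0.01]]
wrist_force: [-0.8, -0.0, -1.3]
width: 0.0378
```

```bash
python3 go.py .67 -.0525 .0265 1.6
python3 - <<'E'
from h import *
b=snap('side','s9')['color'][110:250,130:290]
cv2.imwrite('pics/c9.png',cv2.resize(b[...,::-1],None,fx=3,fy=3,interpolation=cv2.INTER_CUBIC))
E
```

```text
t=20.27 pos [ 0.665  -0.0495  0.0419] yaw 1.6 q [-0.2   0.56  1.41 -0.    1.18 -0.23] F [-0.8 -0.  -1.3] w 0.0378
shift [0.0032 0.0154 0.0051] dist 0.016 turn [ 0.0102  0.0006 -0.0022]
```

View pics/c9.png

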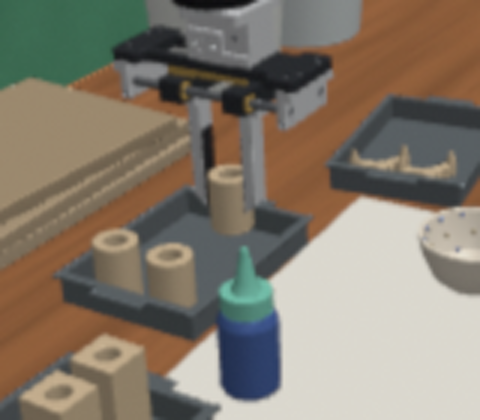

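>>> send_rows --pt "0.001 0.003 0.002 0.005 0 0 0.03" --pt "0.002 0.007 0.004 0.01 0 -0.002 0.03" --pt "0.003 0.011 0.005 0.01 0 -0.002 0.03" --pt "0.003 0.0135 0.005 0.01 0 -0.002 0.03" --pt "0.003 0.0145 0.005 0.01 0 -0.002 0.03" --pt "0.003 0.0145 0.005 0.01 0 -0.002 0.03" --pt "0.003 0.0145 0.005 0.01 0 -0.002 0.03" --pt "0.003 0.0145 0.005 0.01 0 -0.002 0.03"

```text
clock: 20.98
tool_pos: [0.6707, -0.0526, 0.0283]
ee_rot: [[0.028, 0.001, 1.0], [-1.0, -0.0, 0.028], [0.0, -1.0, 0.001]]
wrist_force: [0.2, 0.4, -0.5]
width: 0.0377
```

```bash
python3 go.py .67 -.0525 .026 1.6
```

```text
t=20.98 pos [ 0.6707 -0.0526  0.0283] yaw 1.6 q [-0.21  0.58  1.41  0.    1.14 -0.24] F [ 0.2  0.4 -0.5] w 0.0377
shift [-0.0001  0.0023 -0.0007] dist 0.002 turn [-0.0014  0.0004  0.0002]
```

>>> send_rows --pt "0 0.001 0 0 0 0 0.03" --pt "0 0.002 0 0 0 0 0.03" --pt "0 0.0022 0 0 0 0 0.03" --pt "0 0.0022 0 0 0 0 0.038" --pt "0 0.0022 0 0 0 0 0.042" --pt "0 0.0022 0 0 0 0 0.055" --pt "0 0.0022 0 0 0 0 0.062" --pt "0 0.0022 0 0 0 0 0.062"

```text
clock: 21.65
tool_pos: [0.6709, -0.0526, 0.0263]
ee_rot: [[0.028, 0.002, 1.0], [-1.0, -0.0, 0.028], [0.0, -1.0, 0.002]]
wrist_force: [-0.2, 0.0, 0.6]
width: 0.0586
```

```bash
python3 go.py .355 .31 .18 -30;python3 go.py .355 .31 .18 -40
```

```text
t=21.65 pos [ 0.6709 -0.0526  0.0263] yaw 1.6 q [-0.21  0.59  1.41  0.    1.14 -0.24] F [-0.2  0.   0.6] w 0.0586
shift [-0.3714 -0.1544 -0.3052] dist 0.505 turn [-1.90e-03  5.52e-01 -2.00e-04]
t=21.65 pos [ 0.6709 -0.0526  0.0263] yaw 1.6 q [-0.21  0.59  1.41  0.    1.14 -0.24] F [-0.2  0.   0.6] w 0.0586
shift [-0.3714 -0.1544 -0.3052] dist 0.505 turn [-1.900e-03  7.265e-01 -4.000e-04]
```

>>> send_rows --pt "0 -0.02 0 0 0 0 0.062" --pt "0 -0.055 0 0 0 0 0.062" --pt "0 -0.09 0 0 0 0 0.062" --pt "-0.005 -0.125 -0.004 0 0.02 0 0.062" --pt "-0.025 -0.155 -0.02 0 0.06 0 0.075" --pt "-0.052 -0.16 -0.042 0 0.12 0 0.075" --pt "-0.08 -0.16 -0.065 0 0.18 0 0.075" --pt "-0.108 -0.16 -0.088 0 0.24 0 0.075"

```text
clock: 22.32
tool_pos: [0.5795, 0.0535, 0.1878]
ee_rot: [[-0.214, 0.005, 0.977], [-0.977, -0.0, -0.214], [-0.001, -1.0, 0.005]]
wrist_force: [0.1, 0.4, -0.4]
width: 0.0749
```

```bash
python3 go.py .357 .31 .18 -35
```

```text
t=22.32 pos [0.5795 0.0535 0.1878] yaw -12.4 q [-0.06  0.23  1.55  0.    1.36  0.16] F [ 0.1  0.4 -0.4] w 0.0749
shift [-0.2029  0.0066 -0.2723] dist 0.340 turn [-0.0049  0.3952 -0.0019]
```

>>> send_rows --pt "-0.02 0 -0.027 0 0.05 0 0.075" --pt "-0.043 0 -0.058 0 0.1 0 0.075" --pt "-0.066 0 -0.089 0 0.15 0 0.075" --pt "-0.089 0 -0.12 0 0.2 0 0.075" --pt "-0.112 0 -0.151 0 0.25 0 0.075" --pt "-0.135 0 -0.182 0 0.3 0 0.075" --pt "-0.158 0 -0.213 0 0.35 0 0.075" --pt "-0.18 0 -0.242 0 0.395 0 0.075"

```text
clock: 22.98
tool_pos: [0.3801, 0.2824, 0.1871]
ee_rot: [[-0.575, 0.006, 0.818], [-0.818, 0.0, -0.575], [-0.004, -1.0, 0.005]]
wrist_force: [0.8, 0.7, -0.6]
width: 0.0749
```

```bash
python3 go.py .357 .31 .085 -35
```

```text
t=22.98 pos [0.3801 0.2824 0.1871] yaw -35.1 q [ 0.46  0.    1.81 -0.    1.33  1.07] F [ 0.8  0.7 -0.6] w 0.0749
shift [-0.0089  0.102  -0.0352] dist 0.108 turn [-0.0046 -0.0023 -0.0037]
```

>>> send_rows --pt "-0.005 0 -0.018 0 0 0 0.075" --pt "-0.009 0.005 -0.034 0 0 0 0.075" --pt "-0.009 0.035 -0.035 -0.004 0 -0.003 0.075" --pt "-0.009 0.07 -0.035 -0.004 0 -0.003 0.075" --pt "-0.009 0.095 -0.035 -0.004 0 -0.003 0.075" --pt "-0.009 0.1 -0.035 -0.004 0 -0.003 0.075" --pt "-0.009 0.1 -0.035 -0.004 0 -0.003 0.075" --pt "-0.009 0.1 -0.035 -0.004 0 -0.003 0.075"

```text
clock: 23.65
tool_pos: [0.358, 0.3103, 0.088]
ee_rot: [[-0.576, 0.002, 0.818], [-0.818, 0.001, -0.576], [-0.002, -1.0, 0.001]]
wrist_force: [1.0, -0.1, 0.5]
width: 0.0751
```

```bash
python3 go.py .357 .31 .028 -35
python3 - <<'E'
from h import *
a=snap('top','t10')['color'][170:310,60:220]; b=snap('side','s10')['color'][220:360,140:300]
cv2.imwrite('pics/c10.png',cv2.resize(np.hstack([a,b])[...,::-1],None,fx=2.5,fy=2.5,interpolation=cv2.INTER_CUBIC))
E
```

```text
t=23.65 pos [0.358  0.3103 0.088 ] yaw -35.1 q [ 0.53  0.13  1.9  -0.    1.11  1.14] F [ 1.  -0.1  0.5] w 0.0751
shift [ 0.001   0.06   -0.0007] dist 0.060 turn [-0.0012 -0.0024 -0.002 ]
```

View pics/c10.png

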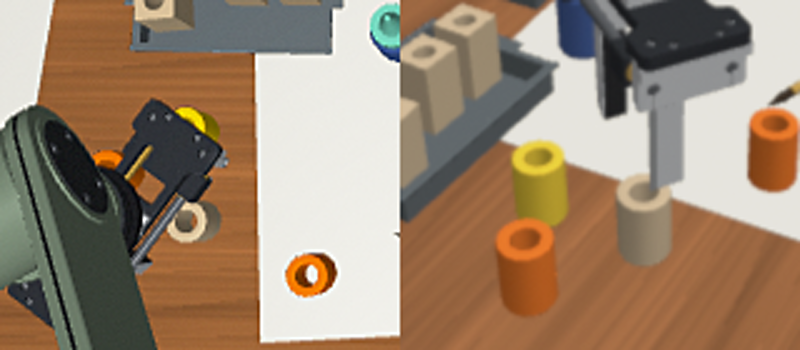

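Run:
```python
from h import *
p0=np.array([.358,.3103,.088]);z=np.array([.818,-.576,0])
for n,(ox,oy,c) in dict(t10=(60,170,0),s10=(140,220,400)).items():
    p=pickle.load(open(f'pics/{n}.pkl','rb'))
    f=lambda X:((px(p,X)-[ox,oy])*2.5+[c,0]).round().tolist()
    print(n,'tips',f(p0-z*.0375),f(p0+z*.0375),'backs',f(p0-z*.05),f(p0+z*.05),'prop top',f([.357,.31,.052]))
```

```text
t10 tips [144.0, 252.0] [197.0, 180.0] backs [135.0, 264.0] [206.0, 169.0] prop top [183.0, 217.0]
s10 tips [662.0, 182.0] [616.0, 116.0] backs [670.0, 195.0] [609.0, 105.0] prop top [640.0, 189.0]
```

Predicted fingertip pixels match what I see. The buff prop (top crop (187,222), side crop (644,190)) is about 3 mm off the centre line, so I'm correcting as I descend.

>>> send_rows --pt "0.003 0.015 -0.002 0 0 0 0.075" --pt "0.004 0.035 -0.002 0 0 0 0.075" --pt "0.004 0.05 -0.002 0 0 0 0.075" --pt "0.004 0.057 -0.002 0 0 0 0.075" --pt "0.004 0.06 -0.002 0 0 0 0.075" --pt "0.004 0.06 -0.002 0 0 0 0.075" --pt "0.004 0.06 -0.002 0 0 0 0.075" --pt "0.004 0.06 -0.002 0 0 0 0.07"

```text
clock: 24.42
tool_pos: [0.3565, 0.3096, 0.0304]
ee_rot: [[-0.576, 0.007, 0.818], [-0.818, 0.004, -0.576], [-0.007, -1.0, 0.003]]
wrist_force: [0.2, 0.1, 1.0]
width: 0.0715
```

```bash
python3 go.py .355 .308 .022 -35
```

```text
t=24.42 pos [0.3565 0.3096 0.0304] yaw -35.1 q [ 0.53  0.22  1.94 -0.    0.98  1.15] F [0.2 0.1 1. ] w 0.0715
shift [ 0.0022  0.0083 -0.0004] dist 0.009 turn [-0.0035 -0.0025 -0.007 ]
```

>>> send_rows --pt "0.002 0.004 0 -0.003 0 -0.007 0.07" --pt "0.002 0.008 0 -0.003 0 -0.007 0.06" --pt "0.002 0.008 0 -0.003 0 -0.007 0.05" --pt "0.002 0.008 0 -0.003 0 -0.007 0.045" --pt "0.002 0.008 0 -0.003 0 -0.007 0.03" --pt "0.002 0.008 0 -0.003 0 -0.007 0.03" --pt "0.002 0.008 0 -0.003 0 -0.007 0.03" --pt "0.002 0.008 0 -0.003 0 -0.007 0.03"

```text
clock: 25.08
tool_pos: [0.3554, 0.308, 0.0224]
ee_rot: [[-0.576, 0.0, 0.818], [-0.818, -0.0, -0.576], [-0.0, -1.0, 0.0]]
wrist_force: [-0.8, -0.4, -0.6]
width: 0.0381
```

```bash
python3 go.py .668 -.0025 .185 1.6
python3 - <<'E'
from h import *
b=snap('side','s11')['color'][110:330,130:330]
cv2.imwrite('pics/c11.png',cv2.resize(b[...,::-1],None,fx=2.5,fy=2.5,interpolation=cv2.INTER_CUBIC))
E
```

```text
t=25.08 pos [0.3554 0.308  0.0224] yaw -35.1 q [ 0.53  0.23  1.94 -0.    0.97  1.14] F [-0.8 -0.4 -0.6] w 0.0381
shift [ 0.074  -0.1624  0.4344] dist 0.470 turn [-5.000e-04 -6.413e-01  1.000e-04]
```

View pics/c11.png

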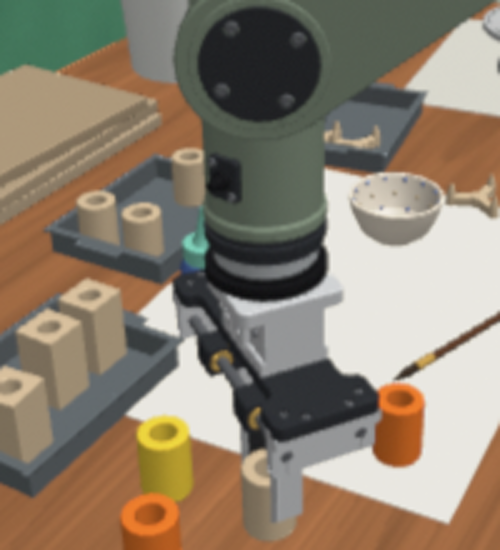

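>>> send_rows --pt "0 -0.02 0 0 0 0 0.03" --pt "0 -0.055 0 0 0 0 0.03" --pt "0 -0.09 0 0 0 0 0.03" --pt "0 -0.125 0 0 0 0 0.03" --pt "0.002 -0.155 0.012 0 -0.03 0 0.03" --pt "0.007 -0.167 0.037 0 -0.08 0 0.03" --pt "0.012 -0.17 0.07 0 -0.13 0 0.03" --pt "0.018 -0.17 0.105 0 -0.18 0 0.03"

```text
clock: 25.8
tool_pos: [0.4322, 0.233, 0.1946]
ee_rot: [[-0.416, 0.004, 0.91], [-0.91, 0.001, -0.416], [-0.003, -1.0, 0.003]]
wrist_force: [0.6, -0.3, -1.8]
width: 0.0381
```

```bash
python3 go.py .668 -.0025 .19 1.6
```

```text
t=25.80 pos [0.4322 0.233  0.1946] yaw -24.6 q [ 0.32  0.03  1.76 -0.    1.35  0.75] F [ 0.6 -0.3 -1.8] w 0.0381
shift [0.1163 0.0053 0.3123] dist 0.333 turn [-0.0042 -0.4565 -0.0023]
```

>>> send_rows --pt "0.012 0 0.032 0 -0.05 0 0.03" --pt "0.025 0 0.068 0 -0.1 0 0.03" --pt "0.038 0 0.104 0 -0.16 0 0.03" --pt "0.051 0 0.14 0 -0.22 0 0.03" --pt "0.065 0 0.175 0 -0.28 0 0.03" --pt "0.078 0 0.21 0 -0.34 0 0.03" --pt "0.092 0 0.246 0 -0.4 0 0.03" --pt "0.104 0 0.28 0 -0.45 0 0.03"

```text
clock: 26.47
tool_pos: [0.6445, 0.0202, 0.1946]
ee_rot: [[0.024, 0.003, 1.0], [-1.0, 0.001, 0.024], [-0.001, -1.0, 0.004]]
wrist_force: [0.6, 0.5, -1.1]
width: 0.038
```

```bash
python3 go.py .668 -.0025 .10 1.6
```

```text
t=26.47 pos [0.6445 0.0202 0.1946] yaw 1.4 q [-0.1   0.36  1.37  0.    1.41 -0.13] F [ 0.6  0.5 -1.1] w 0.038
shift [0.0234 0.0947 0.0227] dist 0.100 turn [-0.0035 -0.0043 -0.0013]
```

>>> send_rows --pt "0.012 0 0.012 0 0 0 0.03" --pt "0.022 0.01 0.022 0 0 0 0.03" --pt "0.0235 0.035 0.0225 0 0 0 0.03" --pt "0.0235 0.065 0.0225 -0.003 -0.004 0 0.03" --pt "0.0235 0.09 0.0225 -0.003 -0.004 0 0.03" --pt "0.0235 0.095 0.0225 -0.003 -0.004 0 0.03" --pt "0.0235 0.095 0.0225 -0.003 -0.004 0 0.03" --pt "0.0235 0.095 0.0225 -0.003 -0.004 0 0.03"

```text
clock: 27.13
tool_pos: [0.6682, -0.0025, 0.1002]
ee_rot: [[0.028, 0.001, 1.0], [-1.0, 0.001, 0.028], [-0.001, -1.0, 0.001]]
wrist_force: [0.1, 0.4, -0.4]
width: 0.0382
```

```bash
python3 go.py .668 -.0025 .04 1.6
python3 - <<'E'
from h import *
b=snap('side','s12')['color'][110:250,130:290]
cv2.imwrite('pics/c12.png',cv2.resize(b[...,::-1],None,fx=3,fy=3,interpolation=cv2.INTER_CUBIC))
E
```

```text
t=27.13 pos [ 0.6682 -0.0025  0.1002] yaw 1.6 q [-0.13  0.49  1.39  0.    1.26 -0.16] F [ 0.1  0.4 -0.4] w 0.0382
shift [ 0.0001  0.0602 -0.0002] dist 0.060 turn [-0.0009 -0.0001 -0.0013]
```

View pics/c12.png

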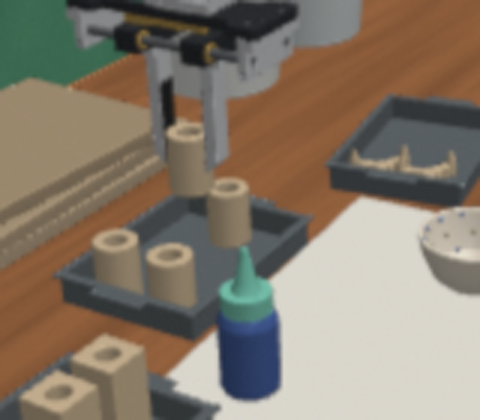

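>>> send_rows --pt "0 0.012 0 0 0 0 0.03" --pt "0 0.028 0 0 0 0 0.03" --pt "0 0.043 0 0 0 0 0.03" --pt "0 0.055 0 0 0 0 0.03" --pt "0 0.062 0 0 0 0 0.03" --pt "0 0.064 0 0 0 0 0.03" --pt "0 0.064 0 0 0 0 0.03" --pt "0 0.064 0 0 0 0 0.03"

```text
clock: 27.85
tool_pos: [0.6702, -0.0027, 0.0385]
ee_rot: [[0.028, 0.005, 1.0], [-1.0, 0.001, 0.028], [-0.001, -1.0, 0.005]]
wrist_force: [0.0, -0.4, -1.6]
width: 0.0377
```

```bash
python3 go.py .668 -.0025 .0266 1.6
```

```text
t=27.85 pos [ 0.6702 -0.0027  0.0385] yaw 1.6 q [-0.13  0.56  1.42  0.    1.15 -0.16] F [ 0.  -0.4 -1.6] w 0.0377
shift [-0.0002  0.0118 -0.0023] dist 0.012 turn [-0.0051 -0.0001 -0.0006]
```

>>> send_rows --pt "0 0.003 -0.001 -0.003 0 0 0.03" --pt "0 0.006 -0.002 -0.005 0 0 0.03" --pt "0 0.009 -0.002 -0.005 0 0 0.03" --pt "0 0.0105 -0.002 -0.005 0 0 0.03" --pt "0 0.011 -0.002 -0.005 0 0 0.03" --pt "0 0.011 -0.002 -0.005 0 0 0.03" --pt "0 0.011 -0.002 -0.005 0 0 0.03" --pt "0 0.011 -0.002 -0.005 0 0 0.03"

```text
clock: 28.52
tool_pos: [0.6684, -0.0027, 0.0275]
ee_rot: [[0.028, 0.0, 1.0], [-1.0, 0.001, 0.028], [-0.001, -1.0, 0.0]]
wrist_force: [0.4, -0.1, -1.4]
width: 0.0381
```

```bash
python3 go.py .668 -.0025 .0264 1.6
```

```text
t=28.52 pos [ 0.6684 -0.0027  0.0275] yaw 1.6 q [-0.13  0.58  1.43  0.    1.14 -0.16] F [ 0.4 -0.1 -1.4] w 0.0381
shift [-0.0002  0.0011 -0.0004] dist 0.001 turn [-0.0004 -0.     -0.0005]
```

>>> send_rows --pt "0 0.0006 0 0 0 0 0.03" --pt "0 0.0011 0 0 0 0 0.03" --pt "0 0.0012 0 0 0 0 0.03" --pt "0 0.0012 0 0 0 0 0.038" --pt "0 0.0012 0 0 0 0 0.042" --pt "0 0.0012 0 0 0 0 0.055" --pt "0 0.0012 0 0 0 0 0.062" --pt "0 0.0012 0 0 0 0 0.062"

```text
clock: 29.18
tool_pos: [0.6685, -0.0027, 0.0265]
ee_rot: [[0.028, 0.001, 1.0], [-1.0, 0.001, 0.028], [-0.001, -1.0, 0.001]]
wrist_force: [0.4, 0.1, -0.1]
width: 0.0583
```

```bash
python3 go.py .40 -.215 .19 -6
```

```text
t=29.18 pos [ 0.6685 -0.0027  0.0265] yaw 1.6 q [-0.13  0.58  1.43  0.    1.14 -0.16] F [ 0.4  0.1 -0.1] w 0.0583
shift [ 0.2046 -0.1638 -0.2742] dist 0.379 turn [-0.0007  0.1326 -0.0006]
```

>>> send_rows --pt "0 -0.02 0 0 0 0 0.062" --pt "0 -0.055 0 0 0 0 0.062" --pt "0 -0.09 0 0 0 0 0.062" --pt "0 -0.125 0 0 0 0 0.062" --pt "0.02 -0.15 -0.027 0 0.02 0 0.06" --pt "0.04 -0.15 -0.055 0 0.04 0 0.05" --pt "0.063 -0.15 -0.085 0 0.06 0 0.05" --pt "0.086 -0.15 -0.115 0 0.08 0 0.05"

```text
clock: 29.85
tool_pos: [0.5553, -0.0927, 0.1776]
ee_rot: [[-0.052, 0.003, 0.999], [-0.999, -0.0, -0.052], [0.0, -1.0, 0.003]]
wrist_force: [-0.8, -0.6, 0.9]
width: 0.0502
```

```bash
python3 go.py .399 -.211 .12 -6
python3 - <<'E'
from h import *
p=snap('top','t13');q=snap('side','s13')
for n in (p,q):
    for d in finder.pinpoint(n,'stilt_mid'): X=w(n,d['point']);print(round(d['confidence'],2),X.round(4),px(n,X).round(1))
a=p['color'][80:200,200:360]; b=q['color'][110:230,140:300]
cv2.imwrite('pics/c13.png',cv2.resize(np.hstack([a,b])[...,::-1],None,fx=2.5,fy=2.5,interpolation=cv2.INTER_CUBIC))
a=p['color'][210:270,330:400]; b=q['color'][160:220,280:350]
cv2.imwrite('pics/c13b.png',cv2.resize(np.hstack([a,b])[...,::-1],None,fx=5.5,fy=5.5,interpolation=cv2.INTER_CUBIC))
E
```

```text
t=29.85 pos [ 0.5553 -0.0927  0.1776] yaw -3.0 q [-0.32  0.2   1.6   0.    1.33 -0.27] F [-0.8 -0.6  0.9] w 0.0502
shift [ 0.1263  0.0572 -0.1501] dist 0.204 turn [-0.003   0.0529  0.0002]
0.41 [ 0.3996 -0.2016  0.0118] [359.6 240.2]
0.58 [ 0.4456 -0.0943 -0.0005] [288.5 204.2]
0.46 [ 0.4013 -0.1994  0.0128] [320.5 186.6]
```

View pics/c13.png

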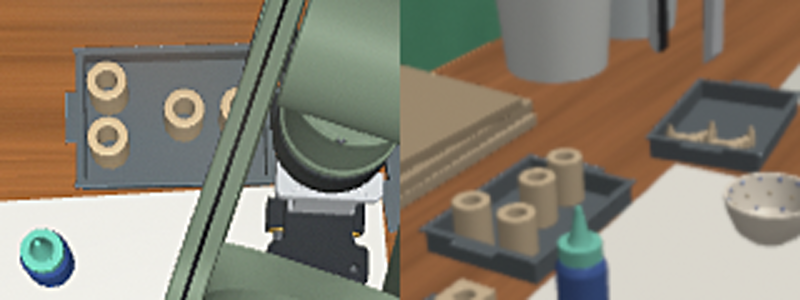

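View pics/c13b.png

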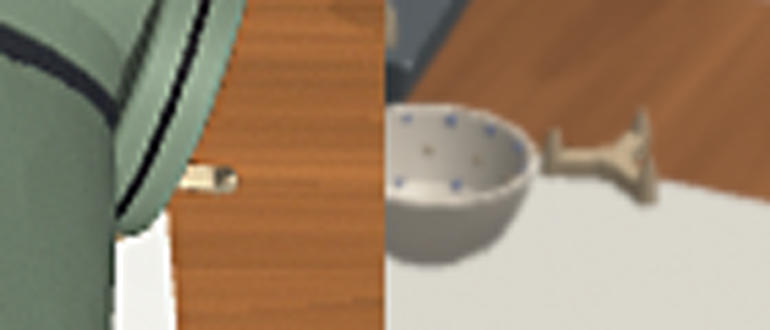

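Run:
```python
from h import *
outs=[]
for n,(u0,v0) in dict(top0=(335,215),side0=(285,165)).items():
    p=pickle.load(open(f'pics/{n}.pkl','rb'));K=10
    row=[]
    for c in [None,(.400,-.1935),(.400,-.2005)]:
        im=cv2.resize(p['color'][v0:v0+45,u0:u0+50,::-1],None,fx=K,fy=K,interpolation=cv2.INTER_CUBIC)
        im=cv2.resize(im,None,fx=.5,fy=.5,interpolation=cv2.INTER_AREA)
        f=lambda X:tuple(int(v) for v in ((px(p,X)-[u0,v0]+.5)*5).round())
        if c:
            for a in np.radians([-95.9,24.1,144.1]):
                d=np.array([np.cos(a),np.sin(a),0]);e=np.array([-d[1],d[0],0]);o=np.array([*c,0])
                for s in(-1,1): cv2.line(im,f(o+d*.004+e*.005*s+[0,0,.012]),f(o+d*.035+e*.005*s+[0,0,.012]),(255,0,0) if s<0 else (255,0,255),1)
                cv2.circle(im,f(o+d*.029+[0,0,.024]),2,(0,0,255),1)
        row.append(im)
    outs.append(np.hstack(row))
cv2.imwrite('pics/ovs.png',np.vstack(outs))
```

```text
(no output)
```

View pics/ovs.png

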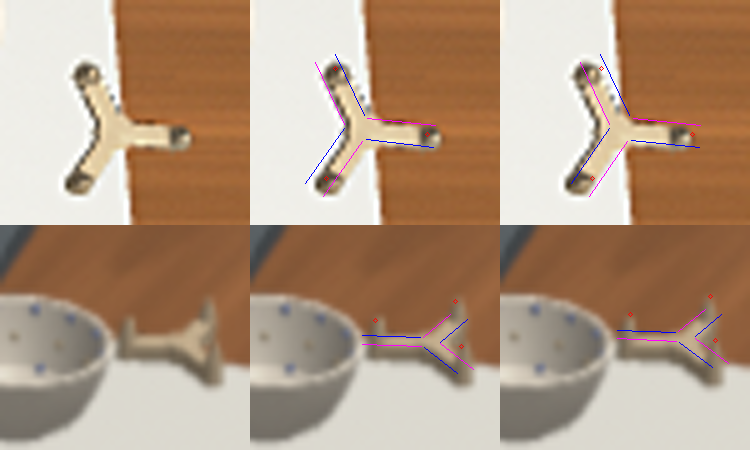

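The overlay puts the stilt centre near (0.3985,-0.195), with one arm pointing to -y. I'll pinch that arm at about (0.397,-0.212).

>>> send_rows --pt "0.016 0 -0.019 0 0.006 0 0.045" --pt "0.034 0 -0.041 0 0.014 0 0.045" --pt "0.054 0 -0.065 0 0.022 0 0.045" --pt "0.075 0 -0.09 0 0.03 0 0.045" --pt "0.096 0 -0.115 0 0.038 0 0.045" --pt "0.115 0.01 -0.138 0 0.046 0 0.045" --pt "0.126 0.035 -0.152 0 0.052 0 0.045" --pt "0.127 0.065 -0.152 0 0.052 0 0.045"

```text
clock: 30.72
tool_pos: [0.3986, -0.214, 0.1133]
ee_rot: [[-0.107, 0.007, 0.994], [-0.994, -0.004, -0.107], [0.004, -1.0, 0.007]]
wrist_force: [0.7, -0.8, 0.1]
width: 0.0452
```

```bash
python3 go.py .397 -.212 .045 -6
```

```text
t=30.72 pos [ 0.3986 -0.214   0.1133] yaw -6.2 q [-0.69  0.04  1.93  0.    1.16 -0.58] F [ 0.7 -0.8  0.1] w 0.0452
shift [-0.0021  0.0683 -0.0023] dist 0.068 turn [-0.0073 -0.0027  0.0035]
```

>>> send_rows --pt "-0.002 0.015 -0.002 -0.004 -0.002 0.002 0.045" --pt "-0.002 0.03 -0.002 -0.007 -0.002 0.004 0.045" --pt "-0.002 0.045 -0.002 -0.007 -0.002 0.004 0.045" --pt "-0.002 0.058 -0.002 -0.007 -0.002 0.004 0.045" --pt "-0.002 0.066 -0.002 -0.007 -0.002 0.004 0.045" --pt "-0.002 0.068 -0.002 -0.007 -0.002 0.004 0.045" --pt "-0.002 0.068 -0.002 -0.007 -0.002 0.004 0.045" --pt "-0.002 0.068 -0.002 -0.007 -0.002 0.004 0.045"

```text
clock: 31.38
tool_pos: [0.3983, -0.2124, 0.0459]
ee_rot: [[-0.105, 0.001, 0.995], [-0.995, -0.0, -0.105], [0.0, -1.0, 0.001]]
wrist_force: [-0.4, 0.1, 0.1]
width: 0.045
```

```bash
python3 go.py .397 -.212 .015 -6
python3 - <<'E'
from h import *
a=snap('top','t14')['color'][200:270,330:420]; b=snap('side','s14')['color'][130:200,280:370]
cv2.imwrite('pics/c14.png',cv2.resize(np.hstack([a,b])[...,::-1],None,fx=4.4,fy=4.4,interpolation=cv2.INTER_CUBIC))
s=telemetry.observe();R=np.array(s['ee_rot']);p0=np.array(s['tool_pos'])
p=pickle.load(open('pics/s14.pkl','rb'))
print([((px(p,p0+R[:,2]*e)-[280,130]+.5)*4.4+[396,0]).round().tolist() for e in (-.0225,0,.0225)])
E
```

```text
t=31.38 pos [ 0.3983 -0.2124  0.0459] yaw -6.0 q [-0.68  0.15  1.98  0.    1.01 -0.58] F [-0.4  0.1  0.1] w 0.045
shift [-0.0003  0.0309 -0.0014] dist 0.031 turn [-0.0015 -0.      0.0001]
[[628.0, 204.0], [594.0, 194.0], [560.0, 185.0]]
```

View pics/c14.png

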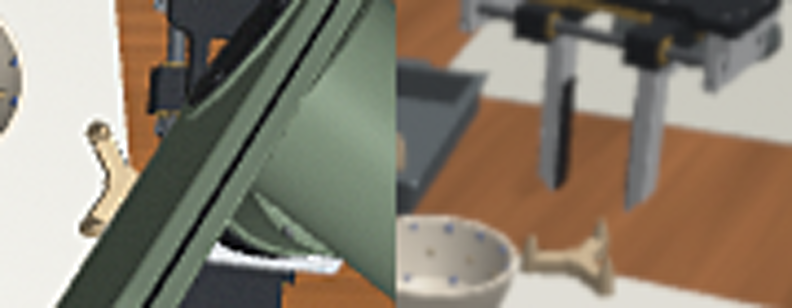

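Run:
```python
from h import *
p=pickle.load(open('pics/s14.pkl','rb'))
u0,v0=305,172;K=14
im0=cv2.resize(p['color'][v0:v0+28,u0:u0+28,::-1],None,fx=K,fy=K,interpolation=cv2.INTER_LANCZOS4)
im=im0.copy()
f=lambda X:tuple(int(v) for v in ((px(p,X)-[u0,v0]+.5)*K).round())
o=np.array([.3985,-.195,0])
for a in np.radians([-95.9,24.1,144.1]):
    d=np.array([np.cos(a),np.sin(a),0]);e=np.array([-d[1],d[0],0])
    for s in(-1,1): cv2.line(im,f(o+d*.004+e*.005*s+[0,0,.012]),f(o+d*.035+e*.005*s+[0,0,.012]),(255,0,0) if s<0 else (255,0,255),1)
    cv2.circle(im,f(o+d*.029+[0,0,.024]),3,(0,0,255),1)
cv2.imwrite('pics/st.png',np.hstack([im0,im]))
```

```text
(no output)
```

View pics/st.png

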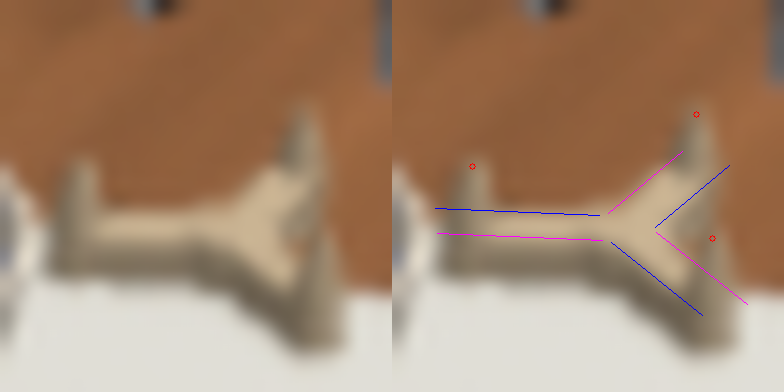

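>>> send_rows --pt "0 0.008 -0.001 0 0 0 0.04" --pt "0 0.016 -0.001 0 0 0 0.04" --pt "0 0.024 -0.001 0 0 0 0.04" --pt "0 0.03 -0.001 0 0 0 0.04" --pt "0 0.034 -0.001 0 0 0 0.04" --pt "0 0.034 -0.001 0 0 0 0.04" --pt "0 0.034 -0.001 0 0 0 0.04" --pt "0 0.034 -0.001 0 0 0 0.04"

```text
clock: 32.15
tool_pos: [0.3975, -0.2127, 0.0123]
ee_rot: [[-0.105, 0.002, 0.994], [-0.994, -0.001, -0.105], [0.001, -1.0, 0.002]]
wrist_force: [1.0, 0.0, -0.7]
width: 0.0404
```

```bash
python3 go.py .397 -.213 .004 -6
python3 - <<'E'
from h import *
b=snap('side','s15')['color'][130:200,280:370]
cv2.imwrite('pics/c15.png',cv2.resize(b[...,::-1],None,fx=7,fy=7,interpolation=cv2.INTER_CUBIC))
E
```

```text
t=32.15 pos [ 0.3975 -0.2127  0.0123] yaw -6.0 q [-0.68  0.21  2.    0.    0.93 -0.58] F [ 1.   0.  -0.7] w 0.0404
shift [ 0.0003  0.0083 -0.0005] dist 0.008 turn [-0.0023 -0.0004  0.0007]
```

View pics/c15.png

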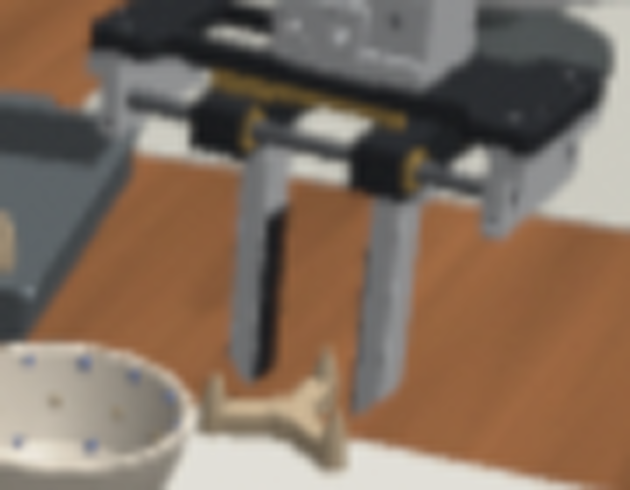

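The fingers straddle the -y arm in the side crop, at (255,375) and (375,410). Lowering the last 8 mm and closing.

>>> send_rows --pt "0 0.003 -0.0005 -0.002 0 0 0.04" --pt "0 0.006 -0.0005 -0.002 0 0 0.04" --pt "0 0.008 -0.0005 -0.002 0 0 0.04" --pt "0 0.008 -0.0005 -0.002 0 0 0.03" --pt "0 0.008 -0.0005 -0.002 0 0 0.02" --pt "0 0.008 -0.0005 -0.002 0 0 0.012" --pt "0 0.008 -0.0005 -0.002 0 0 0.005" --pt "0 0.008 -0.0005 -0.002 0 0 0.005"

```text
clock: 32.87
tool_pos: [0.3972, -0.2129, 0.0046]
ee_rot: [[-0.105, 0.001, 0.994], [-0.994, -0.001, -0.105], [0.001, -1.0, 0.001]]
wrist_force: [-0.5, -1.1, -0.6]
width: 0.01
```

>>> send_rows --pt "0 0 0 0 0 0 0.004" --pt "0 0 0 0 0 0 0.004" --pt "0 0 0 0 0 0 0.004" --pt "0 0 0 0 0 0 0.004" --pt "0 0 0 0 0 0 0.004" --pt "0 0 0 0 0 0 0.004" --pt "0 0 0 0 0 0 0.004" --pt "0 0 0 0 0 0 0.004"

```text
clock: 33.53
tool_pos: [0.3973, -0.2129, 0.0046]
ee_rot: [[-0.105, 0.001, 0.994], [-0.994, -0.001, -0.105], [0.001, -1.0, 0.001]]
wrist_force: [0.4, -0.7, -0.3]
width: 0.0093
```

```bash
python3 go.py .397 -.213 .11 -6
python3 - <<'E'
from h import *
b=snap('side','s16')['color'][130:200,280:370]
cv2.imwrite('pics/c16.png',cv2.resize(b[...,::-1],None,fx=7,fy=7,interpolation=cv2.INTER_CUBIC))
E
```

```text
t=33.53 pos [ 0.3973 -0.2129  0.0046] yaw -6.0 q [-0.68  0.23  2.   -0.    0.91 -0.58] F [ 0.4 -0.7 -0.3] w 0.0093
shift [ 3.000e-04 -1.054e-01 -1.000e-04] dist 0.105 turn [-0.0009 -0.0004  0.0011]
```

View pics/c16.png

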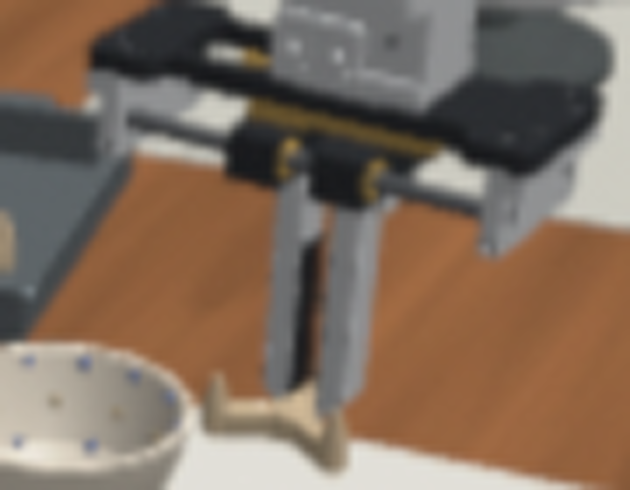

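>>> send_rows --pt "0 -0.006 0 0 0 0 0.004" --pt "0 -0.018 0 0 0 0 0.004" --pt "0 -0.035 0 0 0 0 0.004" --pt "0 -0.055 0 0 0 0 0.004" --pt "0 -0.075 0 0 0 0 0.004" --pt "0 -0.09 0 0 0 0 0.004" --pt "0 -0.1 0 0 0 0 0.004" --pt "0 -0.1 0 0 0 0 0.004"

```text
clock: 34.25
tool_pos: [0.3988, -0.214, 0.1072]
ee_rot: [[-0.105, 0.005, 0.994], [-0.994, -0.005, -0.105], [0.004, -1.0, 0.005]]
wrist_force: [0.3, 0.4, -0.4]
width: 0.0097
```

```bash
python3 go.py .606 -.343 .10 9.8
python3 - <<'E'
from h import *
b=snap('side','s17')['color'][110:200,270:385]
cv2.imwrite('pics/c17.png',cv2.resize(b[...,::-1],None,fx=6,fy=6,interpolation=cv2.INTER_CUBIC))
E
```

```text
t=34.25 pos [ 0.3988 -0.214   0.1072] yaw -6.0 q [-0.68  0.05  1.94 -0.    1.15 -0.58] F [ 0.3  0.4 -0.4] w 0.0097
shift [0.1065 0.0088 0.2195] dist 0.244 turn [-0.0048 -0.2761  0.0048]
```

View pics/c17.png

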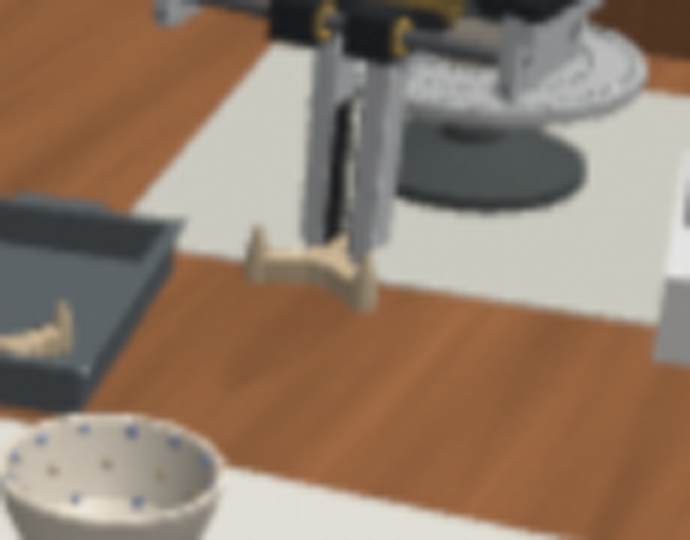

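>>> send_rows --pt "0.01 0 0.02 0 -0.03 0 0.004" --pt "0.023 0 0.046 0 -0.065 0 0.004" --pt "0.038 0 0.078 0 -0.1 0 0.004" --pt "0.053 0 0.11 0 -0.14 0 0.004" --pt "0.068 0 0.142 0 -0.18 0 0.004" --pt "0.083 0 0.172 0 -0.22 0 0.004" --pt "0.098 0 0.202 0 -0.26 0 0.004" --pt "0.106 0 0.2185 0 -0.276 0 0.004"

```text
clock: 34.97
tool_pos: [0.6057, -0.343, 0.1043]
ee_rot: [[0.171, 0.002, 0.985], [-0.985, -0.002, 0.171], [0.003, -1.0, 0.002]]
wrist_force: [0.5, 0.2, 0.8]
width: 0.0092
```

>>> send_rows --pt "0 0 0 0 0 0 0.004" --pt "0 0 0 0 0 0 0.004" --pt "0 0.01 0 0 0 0 0.004" --pt "0 0.025 0 0 0 0 0.004" --pt "0 0.04 0 0 0 0 0.004" --pt "0 0.05 0 0 0 0 0.004" --pt "0 0.05 0 0 0 0 0.004" --pt "0 0.05 0 0 0 0 0.004"

```text
clock: 35.63
tool_pos: [0.6045, -0.3421, 0.0528]
ee_rot: [[0.171, -0.0, 0.985], [-0.985, -0.0, 0.171], [0.0, -1.0, -0.001]]
wrist_force: [0.1, -0.4, 0.4]
width: 0.0099
```

```bash
python3 go.py .606 -.343 .02 9.8
python3 - <<'E'
from h import *
a=snap('top','t18')['color'][100:200,340:460]; b=snap('side','s18')['color'][100:200,220:340]
cv2.imwrite('pics/c18.png',cv2.resize(np.hstack([a,b])[...,::-1],None,fx=3.3,fy=3.3,interpolation=cv2.INTER_CUBIC))
E
```

```text
t=35.63 pos [ 0.6045 -0.3421  0.0528] yaw 9.9 q [-0.64  0.6   1.34 -0.    1.21 -0.81] F [ 0.1 -0.4  0.4] w 0.0099
shift [0.0012 0.0328 0.0014] dist 0.033 turn [0.0005 0.0011 0.0003]
```

View pics/c18.png

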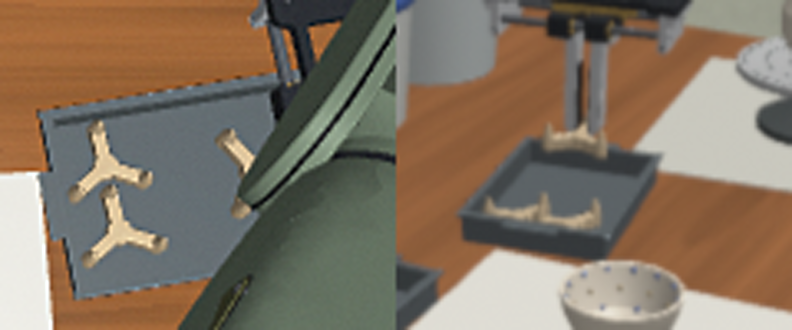

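>>> send_rows --pt "-0.001 0.006 0.001 0 0 0 0.004" --pt "-0.002 0.013 0.001 0 0 0 0.004" --pt "-0.003 0.02 0.001 0 0 0 0.004" --pt "-0.003 0.026 0.001 0 0 0 0.004" --pt "-0.003 0.03 0.001 0 0 0 0.004" --pt "-0.003 0.032 0.001 0 0 0 0.004" --pt "-0.003 0.032 0.001 0 0 0 0.004" --pt "-0.003 0.032 0.001 0 0 0 0.004"

```text
clock: 36.4
tool_pos: [0.6066, -0.3402, 0.0228]
ee_rot: [[0.171, 0.003, 0.985], [-0.985, -0.003, 0.171], [0.003, -1.0, 0.002]]
wrist_force: [0.3, 0.2, 0.4]
width: 0.0092
```

```bash
python3 go.py .605 -.339 .0088 9.8
python3 - <<'E'
from h import *
b=snap('side','s19')['color'][110:190,220:310]
cv2.imwrite('pics/c19.png',cv2.resize(b[...,::-1],None,fx=7,fy=7,interpolation=cv2.INTER_CUBIC))
E
```

```text
t=36.40 pos [ 0.6066 -0.3402  0.0228] yaw 9.9 q [-0.64  0.63  1.35 -0.    1.16 -0.81] F [0.3 0.2 0.4] w 0.0092
shift [-0.0015  0.014  -0.0014] dist 0.014 turn [-0.0022  0.0012  0.0033]
```

View pics/c19.png

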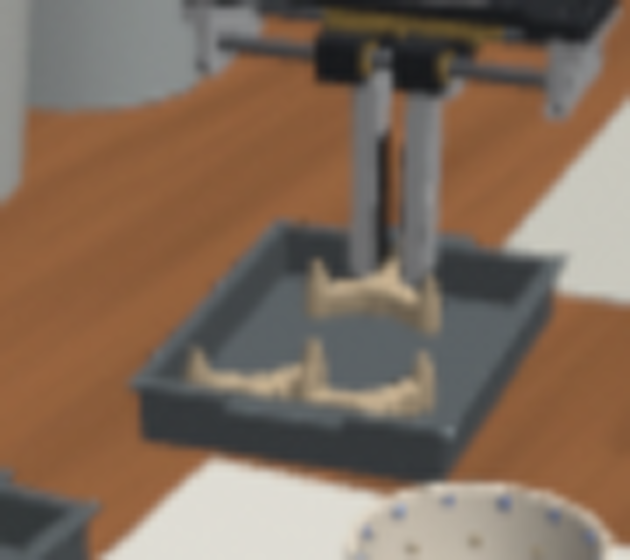

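The stilt is well inside the empty half. Lowering the last 14 mm in two steps.

>>> send_rows --pt "0 0.003 -0.001 -0.002 0 0.003 0.004" --pt "-0.001 0.006 -0.001 -0.002 0 0.003 0.004" --pt "-0.001 0.009 -0.001 -0.002 0 0.003 0.004" --pt "-0.001 0.011 -0.001 -0.002 0 0.003 0.004" --pt "-0.001 0.012 -0.001 -0.002 0 0.003 0.004" --pt "-0.001 0.0125 -0.001 -0.002 0 0.003 0.004" --pt "-0.001 0.0125 -0.001 -0.002 0 0.003 0.004" --pt "-0.001 0.0125 -0.001 -0.002 0 0.003 0.004"

```text
clock: 37.12
tool_pos: [0.6058, -0.3397, 0.0107]
ee_rot: [[0.171, 0.001, 0.985], [-0.985, -0.001, 0.171], [0.001, -1.0, 0.001]]
wrist_force: [0.2, -0.3, -0.0]
width: 0.0095
```

```bash
python3 go.py .605 -.339 .0086 9.8
```

```text
t=37.12 pos [ 0.6058 -0.3397  0.0107] yaw 9.9 q [-0.64  0.65  1.35 -0.    1.14 -0.81] F [ 0.2 -0.3 -0. ] w 0.0095
shift [-0.0008  0.0021 -0.0007] dist 0.002 turn [-0.0008  0.0011  0.0009]
```

>>> send_rows --pt "0 0.001 0 0 0 0 0.004" --pt "0 0.002 0 0 0 0 0.004" --pt "0 0.0022 0 0 0 0 0.004" --pt "0 0.0022 0 0 0 0 0.01" --pt "0 0.0022 0 0 0 0 0.014" --pt "0 0.0022 0 0 0 0 0.022" --pt "0 0.0022 0 0 0 0 0.032" --pt "0 0.0022 0 0 0 0 0.032"

```text
clock: 37.78
tool_pos: [0.6058, -0.3397, 0.0084]
ee_rot: [[0.171, 0.001, 0.985], [-0.985, -0.001, 0.171], [0.001, -1.0, 0.001]]
wrist_force: [0.2, 0.4, -0.2]
width: 0.0301
```

>>> send_rows --pt "0 0 0 0 0 0 0.034" --pt "0 -0.008 0 0 0 0 0.034" --pt "0 -0.025 0 0 0 0 0.034" --pt "0 -0.05 0 0 0 0 0.034" --pt "0 -0.08 0 0 0 0 0.034" --pt "0 -0.11 0 0 0 0 0.034" --pt "0 -0.145 0 0 0 0 0.034" --pt "0 -0.18 0 0 0 0 0.034"

```text
clock: 38.45
tool_pos: [0.6052, -0.3392, 0.1902]
ee_rot: [[0.171, 0.0, 0.985], [-0.985, -0.0, 0.171], [0.0, -1.0, 0.0]]
wrist_force: [0.1, 0.1, 0.6]
width: 0.0342
```

```bash
python3 go.py .35 -.42 .2 9.8
```

```text
t=38.45 pos [ 0.6052 -0.3392  0.1902] yaw 9.9 q [-0.64  0.47  1.23 -0.    1.44 -0.81] F [0.1 0.1 0.6] w 0.0342
shift [ 0.0359 -0.0098 -0.2653] dist 0.268 turn [-0.0003  0.0012  0.0004]
```

>>> send_rows --pt "0.004 0 -0.025 0 0 0 0.034" --pt "0.009 -0.01 -0.06 0 0 0 0.034" --pt "0.013 -0.02 -0.095 0 0 0 0.034" --pt "0.018 -0.03 -0.13 0 0 0 0.034" --pt "0.023 -0.03 -0.165 0 0 0 0.034" --pt "0.028 -0.03 -0.2 0 0 0 0.034" --pt "0.032 -0.03 -0.23 0 0 0 0.034" --pt "0.036 -0.03 -0.26 0 0 0 0.034"

```text
clock: 39.12
tool_pos: [0.3536, -0.4195, 0.2212]
ee_rot: [[0.171, 0.001, 0.985], [-0.985, -0.001, 0.171], [0.002, -1.0, 0.001]]
wrist_force: [0.2, -1.3, 0.0]
width: 0.0342
```

Run:
```python
from h import *
p=snap('top','tF');q=snap('side','sF')
print(telemetry.observe()['tool_pos'])
o=pickle.load(open('pics/top0.pkl','rb'))
for k in ['bowl','bottle']:
    for n in (p,q):
        for d in finder.pinpoint(n,k): X=w(n,d['point']);print(k,round(d['confidence'],2),X.round(3))
# before/after diff at bowl and bottle
so=pickle.load(open('pics/side0.pkl','rb'))
for nm,(u,v) in dict(bowl=(314,217),bottle=(218,182)).items():
    for a,b in [(o,p)]: print(nm,'mean abs diff',np.abs(a['color'][v-22:v+22,u-22:u+22].astype(int)-b['color'][v-22:v+22,u-22:u+22]).mean())
for nm,(u,v) in dict(bowl=(288,193),bottle=(213,220)).items():
    print(nm,'side diff',np.abs(so['color'][v-22:v+22,u-22:u+22].astype(int)-q['color'][v-22:v+22,u-22:u+22]).mean())
cv2.imwrite('pics/tFc.png',cv2.resize(p['color'][80:280,80:460,::-1],None,fx=2.1,fy=2.1,interpolation=cv2.INTER_CUBIC))
cv2.imwrite('pics/sFc.png',cv2.resize(q['color'][130:350,80:390,::-1],None,fx=2.5,fy=2.5,interpolation=cv2.INTER_CUBIC))
```

```text
[ 0.3517826  -0.42046104  0.22104825]
bowl 0.82 [ 0.445 -0.095  0.001]
bowl 0.67 [ 0.446 -0.095  0.002]
bottle 0.88 [ 0.527  0.125 -0.001]
bottle 0.98 [ 0.528  0.123 -0.003]
bowl mean abs diff 0.8285123966942148
bottle mean abs diff 0.7324380165289256
bowl side diff 2.5371900826446283
bottle side diff 0.8161157024793388
```

View pics/tFc.png

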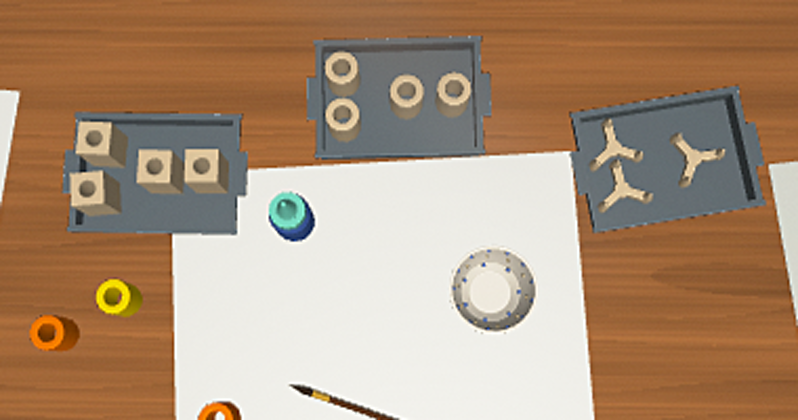

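View pics/sFc.png

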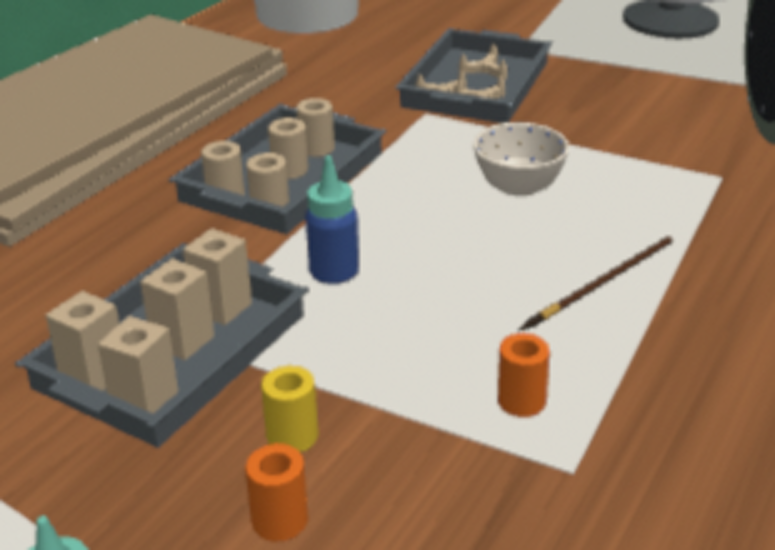

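Both views show all five pieces in their trays: posts at (160,167) and (205,167), props at (407,93) and (454,90), and the stilt at (697,158) in the top crop. All stand or lie as asked, and the bowl, bottle and coloured tubes haven't moved. Handing in.

Run:
```python
from h import *
s=telemetry.observe(); print(np.round(s['dq'],3),s['clock'])
print(manip.hand_in())
```

```text
[ 0.016  0.01  -0.003 -0.002  0.001 -0.003] 39.4167
the job is handed in; nothing more can be done
None
```

All five loose pieces are put away, and I handed the job in at about 39 s. The two square posts went first, then the two buff round props, then the stilt. Each was lowered to within about 1 mm of its tray's floor before I opened the gripper.

**Last checks:**
- **Placement:** the top and side pictures show both posts and both props upright in the empty parts of their trays. The stilt lies flat with its points up, clear of the walls and the other stilts.
- **Bowl and bottle:** both are where they started. The networks place them within about 5 mm of their first readings, which is within their accuracy, and the before and after pictures barely differ there.
- **Look-alikes:** I never touched the orange and yellow tubes.
- **Forces:** the wrist force was at most about 7 N at the end of each move I checked.

**What disagreed along the way:**
- **Cameras:** the two cameras differed by about 3 mm near the side camera, rising to 13 mm for the far post. I relied mostly on the top view and corrected against the gripper itself where I could.
- **Network misses:** the networks missed one buff prop and gave coloured tubes as props, so I chose the pieces from the pictures.
- **Move errors:** longer moves sometimes ended 5–8 mm off, so I made the final approaches in small steps. On the second post that error brought it to floor height early and 7 mm to one side. The force stayed around 1 N, and I raised and re-centred it before letting go.

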